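Load the counting chamber into the slide scanner

ROBOT

A 6-joint arm with a two-finger parallel gripper is mounted at the origin on the work surface. World frame = base frame: x ahead of the robot, y to its left, z up, the work surface at z = 0. Lengths are in m, angles in rad, forces in N, time in s.
With the tool pointing down it reaches from about 0.375 to 0.9 m from the base axis. Payload 3.1 kg.
Tool frame: the origin (TCP) lies on the centre line of the jaws, within the pads' length; the fingertips stand 17 mm ahead of it and the grasp point (between the pads) lies 2 mm behind it; y points along the fingers, z is the direction in which the jaws open and shut, and the axes are right-handed (so a half turn about y gives the same grasp; the last joint's range is limited). The gripper opens to 85 mm and grips with 20 to 120 N. Pads are 22 mm wide; open, the fingers measure 114 mm over their backs; the gripper's body (76 mm by 85 mm) begins 54 mm behind the grasp point. The pads swing forward as they close: fully open they stand 13 mm farther back than shut.
Start: joints at [-1.524, 0.527, 1.433, -0, 1.181, -0.178], TCP at [0.139, -0.609, 0.248] pointing down, gripper open.
Joint ranges: [-3.08, 3.08], [-0.75, 2.2], [0.22, 2.44], [-1.43, 4.57], [0, 2.65], [-2.85, 2.85]. Speed limits (rad/s): [2.79, 2.79, 3.14, 3.14, 3.14, 3.14].

INTERFACE

Orientations are given as a unit quaternion [x, y, z, w].
In Python, from station import manip gives the robot as it stands.
- The arm moves only by the shell command python3 -m handwheel 'ROWS' [FORCE]. ROWS is JSON, one flat list of numbers, 7 for each row, row after row: the shift along the tool's x, y, z in cm, then the turn, a rotation vector about the tool's x, y, z in rad, then the finger opening in cm, from 0 to 8.54. A call has 1 to 10 rows; each row is the pose to reach, as a shift and turn from the pose commanded when the call began, along the tool's axes at that moment; what a row does not reach only later rows make up. A row lasts 1/12 s, in which the tool goes at most 41.7 mm and 7.16 degrees, less where a joint would pass 70% of its speed; a pose out of reach is approached as far as the arm can. A call with a gripper value outside its range is refused whole. The fingers move at their own pace and stop on an object; FORCE is the grip in N (left out, the last holds). Time passes only in rows, so rows that repeat a pose let the fingers close. It gives the time, the measured TCP pose, the force and the opening at its end, in the units of the state.
- manip.sense(): the state, without advancing time (a new reading comes with each control period).
- manip.snapshot(name): name is "side" or "top" or "wrist"; returns a dict with "frame" (480x640x3 uint8, red, green, blue), "depth" (480x640 float32, m along the optical axis (not along the pixel's ray), 0 where there is no reading), "camera_matrix" (3x3 intrinsics, pixels), "k1" (the pictures are not rectified: a ray, as slopes to the right and down, at radius r is drawn at 1 + k1 r^2 times it, then the intrinsics apply), "rvec" (rotation vector, rad) and "tvec" (3), from world to camera coordinates, as OpenCV has them. Camera axes: x right, y down, z forward; pixel columns grow to the right and rows downward; lengths in m; the calibration is good to about 2 mm. A picture is of the moment at which its call begins.
- manip.sign_off(): hands the job in, once; it reports no verdict.
The state is a dict: "t": time; "q": joint angles; "qd": joint speeds; "tau": joint torques, N m; "tcp_pos": TCP position; "tool_rot": TCP orientation; "force": force on the tool from outside, world axes, zero at the start; "ft_torque": the same for the moment, N m; "finger_gap": opening from 0.0 (shut) to 1.0 (fully open).
Only numpy, scipy, OpenCV 4.12 (cv2) and the standard library are available. Lean on these libraries where they do the work, as an engineer would, in place of code of your own. Each camera call takes 0.05 s, during which the arm holds its last target.

TASK

The glass counting chamber has dried on the slide warmer and is too thin to pick up where it lies: press lightly on it and slide it out over the warmer's front edge, the one nearest the robot, until about a third of its length overhangs, so that you can pinch the overhanging part and lift it off. Carry it to the scanner's loading tray and lower it gently into the nest, letting go only once it is down, so that it lies flat on both end ledges inside the corner lugs, the same side up as before. It is glass: never lean on it hard or drop it, and leave everything else where it is.

Things in the scene. Friction and masses are not known exactly. Their poses are not given: they have to be found in the camera images.
- chamber_mid (a point): Centre (half-way up) of the glass counting chamber: a loose pale glass plate 100 mm long (its x), 40 wide (its y), 3 thick, 30 g, with frosted end bands and a dark H-shaped groove; the largest of three glass plates on the warmer. Starts flat, within 0.15 rad of the warmer's x, its near end 10 to 30 mm behind the front edge. Either end may go first. Pressing down over 25 N breaks it.
- warmer: Slide warmer, fixed, cold: white housing under a flat black top plate 240 mm (x) by 280 (y), 8 mm thick, its top 70 mm above the bench. Origin at the centre of its underside; -x is the front, towards the robot. In front of it is free space. Its top is slippery: fingertips pressing on the chamber with about 5 N drag it along.
- warmer_edge (a point): Middle of the top of the warmer's front edge: 120 mm to the -x side of the warmer's origin, 70 mm above the bench; the edge is straight and runs along its y, 140 mm to each side.
- seat (a point): Where the chamber's centre (half-way up) lies when seated in the scanner's open tray, 86.5 mm above the bench. x, along the chamber's length, points into the machine; y runs across. Two ledges (top 85 mm above the bench) carry the chamber's last 10 mm at each end. End bars and corner lugs stand 4 mm above the ledges; nest 104 by 44 mm, so 2 mm of play all round.
- tray_lug (a point): Top of the -x, +y one of the four corner lugs (each 9 mm in x by 11 mm in y, centred 47.5 mm along x and 27.5 mm along y from the seat). Between the lugs, both long sides of the nest are open for the fingers: from the chamber's edge out to 57 mm from the centre line, and free below down to the bench.
- scanner: Benchtop slide scanner with its loading tray run out, fixed. Origin on the bench straight under the seat, same axes; the tray comes out to -x and ends 75 mm from the origin. The machine's front wall, 200 mm high and 280 mm wide, stands 105 mm from the origin in +x.
- slide_a: Ordinary loose well slide beside the chamber on the warmer, 76 x 26 x 3 mm, to be left alone. Origin at the centre of its underside.
- slide_b: Another such well slide, to be left alone.
- cover_tin: Small metal tin of cover glasses, 50 x 70 x 26 mm, at the back of the warmer, to be left alone.
- petri: Closed petri dish, 95 mm across, 15 mm high, on the bench, to be left alone.
- dropper: Small amber dropper bottle, 75 mm tall, on the bench, to be left alone.
- forceps: Steel forceps lying on the bench, to be left alone.
- marker: Marker pen lying on the bench, to be left alone.

How it is judged:
By the outcome, as a careful person would: the job done as asked, in the order asked, and still so for the second after the job is handed in, with the robot touching nothing.
It also fails if it takes over 56 s, if anything falls off the work surface, if the arm or the gripper's body presses on something with over 40 N, if the wrist force passes 120 N, or if a joint passes its speed limit or range.

## Working session

There is one attempt and no reset: what is moved stays moved. The work goes in short steps, Python scripts to look and compute and a shell command to move; the robot and the scene stay as the last step left them, time stands still between calls to the robot, and variables do not carry over. Pictures are saved under pics/ and viewed, and the job is handed in when it is done.

```bash
ls; mkdir -p pics; cat > h.py <<'E'
import numpy as np,cv2
from station import manip
from scipy.spatial.transform import Rotation as R
def snap(n,fn):
    s=manip.snapshot(n); np.savez(''+fn+'.npz',**s); cv2.imwrite('pics/'+fn+'.png',s['frame'][:,:,::-1]); return s
def load(fn): return dict(np.load(''+fn+'.npz'))
def ray(s,uv):
    K=s['camera_matrix'];k1=float(s['k1'])
    d=np.array([(uv[0]-K[0,2])/K[0,0],(uv[1]-K[1,2])/K[1,1]]);u=d.copy()
    for _ in range(30): u=d/(1+k1*(u@u))
    Rm=cv2.Rodrigues(s['rvec'])[0]; return Rm,s['tvec'].ravel(),np.array([u[0],u[1],1.])
def atz(s,uv,z):
    Rm,t,r=ray(s,uv); c=-Rm.T@t; d=Rm.T@r; return c+d*(z-c[2])/d[2]
def atd(s,uv):
    Rm,t,r=ray(s,uv); D=s['depth'][int(round(uv[1])),int(round(uv[0]))]; return Rm.T@(r*D-t)
def proj(s,p):
    Rm=cv2.Rodrigues(s['rvec'])[0]; c=Rm@np.array(p)+s['tvec'].ravel(); u=c[:2]/c[2]; u=u*(1+float(s['k1'])*(u@u)); K=s['camera_matrix']; return K[0,0]*u[0]+K[0,2],K[1,1]*u[1]+K[1,2]
def crop(s,fn,x0,y0,x1,y1,f):
    cv2.imwrite('pics/'+fn+'.png',cv2.resize(s['frame'][y0:y1,x0:x1,::-1],None,fx=f,fy=f,interpolation=cv2.INTER_CUBIC))
E
python3 - <<'E'
from h import *
for n in ['top','side','wrist']:
    s=snap(n,n+'0'); Rm=cv2.Rodrigues(s['rvec'])[0]; print(n,-Rm.T@s['tvec'].ravel(),Rm[2])
st=manip.sense(); print(st)
print(R.from_quat(st['tool_rot']).as_matrix())
E
```

```text
pics
top [ 0.43244132 -0.159423    1.18686336] [ 0.13686507  0.03012789 -0.99013144]
side [ 0.26864434 -0.90854803  0.59560735] [ 0.31187482  0.79979575 -0.51289458]
wrist [ 0.21599284 -0.59230048  0.37268214] [-0.29667914 -0.06534829 -0.95273873]
{'t': 0.15, 'q': array([-1.52451559e+00,  5.28274356e-01,  1.43360700e+00, -1.86995436e-05,
        1.18141993e+00, -1.78523861e-01]), 'qd': array([ 1.16941387e-03, -3.20698536e-03, -4.25938420e-03,  2.49654469e-04,
       -4.07140495e-04, -7.52180545e-05]), 'tau': array([ 5.40151791e-05, -4.42744839e+01, -1.78275901e+01, -3.49682250e-04,
        5.63251800e-03, -8.73777509e-06]), 'tcp_pos': array([ 0.1393071 , -0.60873777,  0.24754536]), 'tool_rot': array([-0.07928183,  0.70324723, -0.70204087,  0.07934946]), 'force': array([-0.13937346, -0.11963065, -0.1253263 ]), 'ft_torque': array([0.02326853, 0.02741731, 0.00147789]), 'finger_gap': 1.0021604015013161}
[[-9.74836111e-01 -9.63299695e-05  2.22922738e-01]
 [-2.22922575e-01  1.70600553e-03 -9.74834660e-01]
 [-2.86401630e-04 -9.99998540e-01 -1.68454992e-03]]
```

View pics/top0.png

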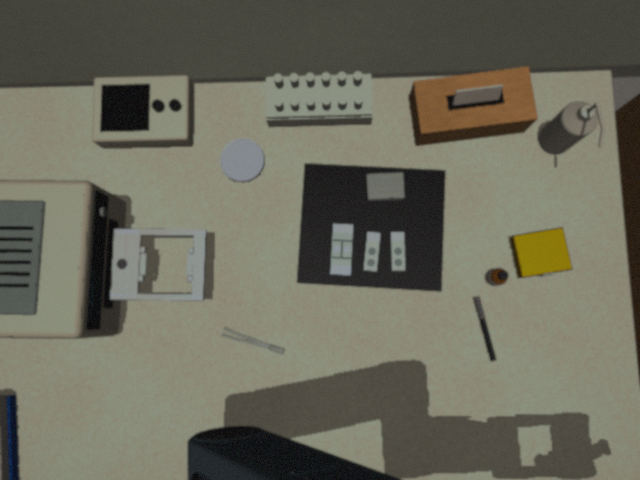

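View pics/side0.png

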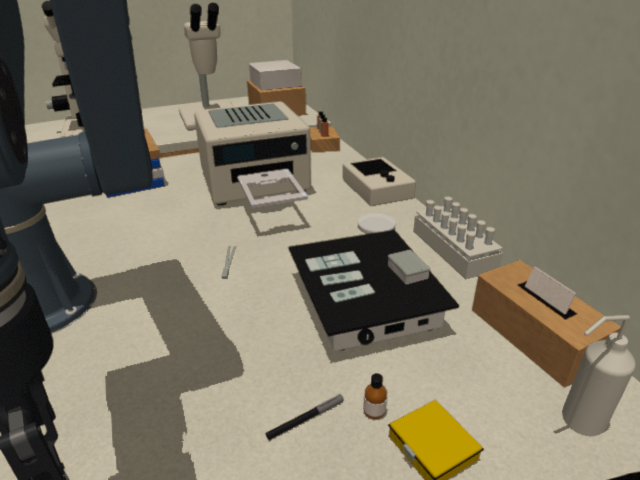

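View pics/wrist0.png

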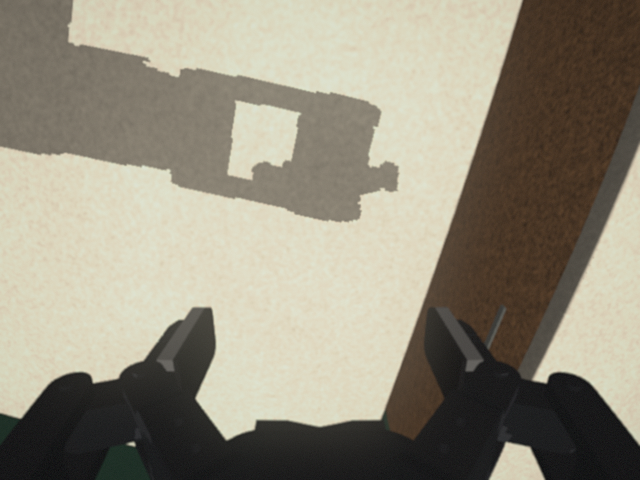

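The top view has +x up and +y left. The chamber is at about (342,249), the warmer's front edge runs (298,282) to (442,290), and the tray nest is near (175,263), with the scanner's x pointing image-left. I'll enlarge these areas.

```bash
python3 - <<'E'
from h import *
s=load('top0'); crop(s,'c1',290,150,450,300,5); crop(s,'c2',80,210,240,320,5)
s=load('side0'); crop(s,'c3',280,230,460,350,4); crop(s,'c4',220,150,330,230,7)
E
```

```text
(no output)
```

View pics/c1.png

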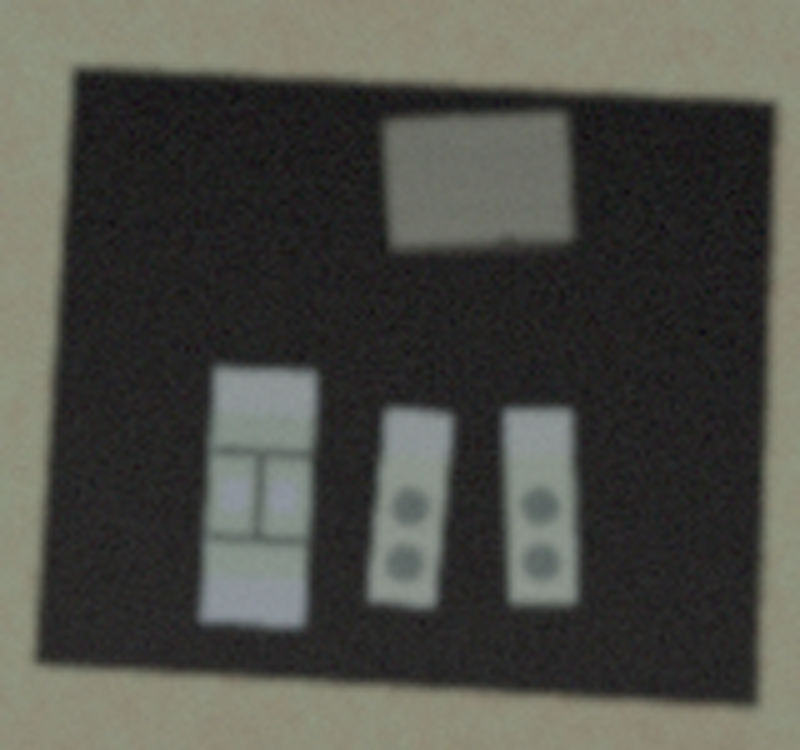

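View pics/c2.png

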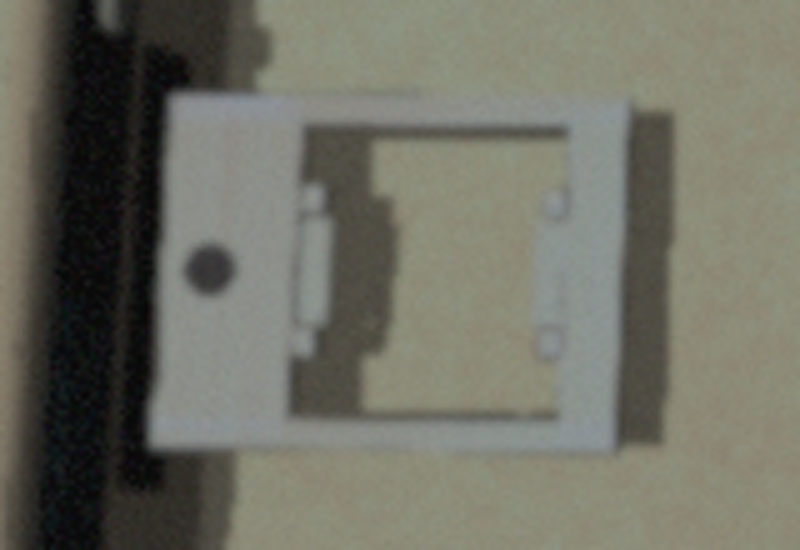

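View pics/c4.png

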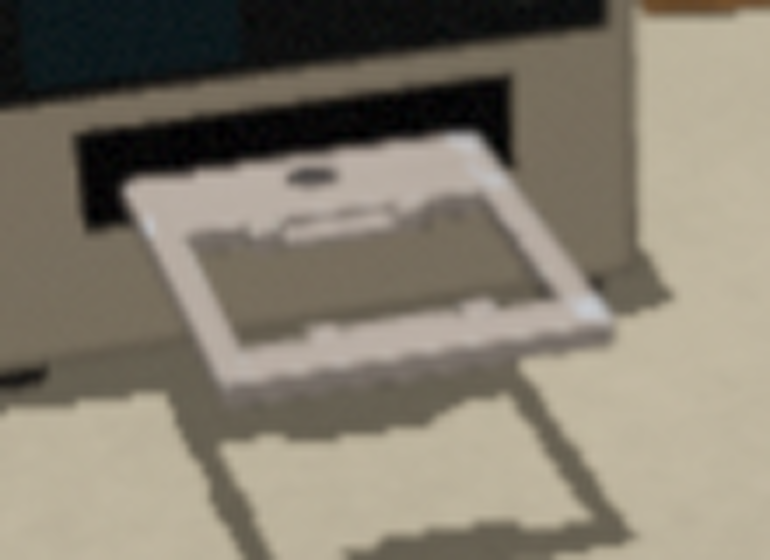

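```bash
cat >> h.py <<'E'
def cp(c,x0,y0,f): return (x0+(c[0]+.5)/f-.5, y0+(c[1]+.5)/f-.5)
def quad(P):  # near-left.. print centre, angle
    P=np.array(P); return P.mean(0)
E
python3 - <<'E'
from h import *
np.set_printoptions(precision=4,suppress=True)
s=load('top0')
g=lambda c,z:atz(s,cp(c,290,150,5),z)
print('warmer (bl,fl,fr,br)')
W=[g(c,.07) for c in [(76,68),(38,661),(756,703),(775,103)]]
for w in W: print(w)
e=W[1]-W[2]; a=np.arctan2(-e[0],e[1]); print('edge mid',(W[1]+W[2])/2,'centre',np.mean(W,0),'len',np.linalg.norm(e),'yaw from edge',a)
e=W[0]-W[1]; print(np.linalg.norm(e),np.arctan2(e[1],e[0]))
C=[g(c,.073) for c in [(212,366),(199,624),(306,629),(319,369)]]
for w in C: print(w)
print('chamber c',np.mean(C,0)); 
for i,j in((0,1),(3,2)): e=C[i]-C[j]; print(np.linalg.norm(e),np.arctan2(e[1],e[0]))
h=lambda c,z:atz(s,cp(c,80,210,5),z)
T=[h(c,.089) for c in [(314,196),(303,343),(557,206),(550,342)]]
print('lugs'); 
for w in T: print(w)
print('c',np.mean(T,0)); 
for i,j in((0,2),(1,3)): e=T[i]-T[j]; print(np.linalg.norm(e),np.arctan2(e[1],e[0]))
for i,j in((0,1),(2,3)): e=T[i]-T[j]; print(np.linalg.norm(e),np.arctan2(e[1],e[0]))
T=[h(c,.085) for c in [(168,92),(148,448),(617,452),(630,98)]]
print('tray');
for w in T: print(w)
for i,j in((0,3),(1,2)): e=T[i]-T[j]; print(np.linalg.norm(e),np.arctan2(e[1],e[0]))
E
```

```text
warmer (bl,fl,fr,br)
[ 0.7436 -0.1006  0.07  ]
[ 0.5071 -0.0827  0.07  ]
[ 0.486  -0.3588  0.07  ]
[ 0.7222 -0.3768  0.07  ]
edge mid [ 0.4965 -0.2207  0.07  ] centre [ 0.6147 -0.2297  0.07  ] len 0.2769106489989612 yaw from edge -0.07646493662282705
0.23716776281075333 -0.07554523435492279
[ 0.6213 -0.1525  0.073 ]
[ 0.5201 -0.1455  0.073 ]
[ 0.5174 -0.1868  0.073 ]
[ 0.6192 -0.1944  0.073 ]
chamber c [ 0.5695 -0.1698  0.073 ]
0.101449011784874 -0.06925931640127259
0.10208789150001348 -0.07389197641690988
lugs
[0.5755 0.2156 0.089 ]
[0.5186 0.2183 0.089 ]
[0.5696 0.1209 0.089 ]
[0.5171 0.1229 0.089 ]
c [0.5452 0.1694 0.089 ]
0.09481157588798156 1.5090794315772211
0.09545936097366502 1.555160898407094
0.05699170562804824 -0.04839406726313359
0.05260550410936188 -0.0368934223757808
tray
[0.6182 0.2754 0.085 ]
[0.4797 0.2785 0.085 ]
[0.4747 0.0974 0.085 ]
[0.612  0.0939 0.085 ]
0.18153822465101258 1.5364431567007166
0.18109635140272423 1.5433187128498578
```

Warmer yaw is about -0.076, chamber yaw about -0.072, and its near end is about 18 mm behind the edge. Next I work out the hover move over the chamber.

```bash
cat >> h.py <<'E'
def plan(p,yaw,base=None):
    """shift cm / rotvec in tool axes to bring TCP to p, tool down, tool z at yaw (tool y = -Z)"""
    st=manip.sense(); A=R.from_quat(st['tool_rot']).as_matrix(); p0=st['tcp_pos']
    z=np.array([np.cos(yaw),np.sin(yaw),0]); y=np.array([0,0,-1.]); B=np.c_[np.cross(y,z),y,z]
    print('shift cm',np.round(A.T@(np.array(p)-p0)*100,2),'rot',np.round(R.from_matrix(A.T@B).as_rotvec(),4))
def show():
    st=manip.sense(); A=R.from_quat(st['tool_rot']).as_matrix()
    print('t',round(st['t'],2),'tcp',np.round(st['tcp_pos'],4),'yaw',round(np.arctan2(A[1,2],A[0,2]),4),'down',np.round(A[:,1],4),'F',np.round(st['force'],2),'gap',round(st['finger_gap'],3))
E
python3 - <<'E'
from h import *
plan((.581,-.171,.20),-1.643)
E
```

```text
shift cm [-52.81   4.82 -32.82] rot [ 0.0017  0.297  -0.    ]
```

```bash
python3 -m handwheel '[-52.8,2,-32.8,0.0017,0.297,0,0, -52.8,2,-32.8,0.0017,0.297,0,0, -52.8,2,-32.8,0.0017,0.297,0,0, -52.8,2,-32.8,0.0017,0.297,0,0, -52.8,2,-32.8,0.0017,0.297,0,0, -52.8,2,-32.8,0.0017,0.297,0,0, -52.8,2,-32.8,0.0017,0.297,0,0, -52.8,2,-32.8,0.0017,0.297,0,0, -52.8,2,-32.8,0.0017,0.297,0,0, -52.8,2,-32.8,0.0017,0.297,0,0]' 20; python3 -c "
from h import *
show(); plan((.581,-.171,.20),-1.643)"
```

```text
t: 0.98
tcp_pos: [0.4362, -0.3144, 0.2347]
tool_rot: [-0.026, -0.706, 0.707, 0.026]
force: [0.6, -0.5, 0.3]
finger_gap: 0.008
t 0.98 tcp [ 0.4362 -0.3144  0.2347] yaw -1.6432 down [-1.0e-04 -1.4e-03 -1.0e+00] F [ 0.57 -0.54  0.3 ] gap 0.008
shift cm [-13.4    3.45 -15.35] rot [-0.0014 -0.0002 -0.    ]
```

```bash
python3 -m handwheel '[-13.4,3.4,-15.3,0,0,0,0, -13.4,3.4,-15.3,0,0,0,0, -13.4,3.4,-15.3,0,0,0,0, -13.4,3.4,-15.3,0,0,0,0, -13.4,3.4,-15.3,0,0,0,0, -13.4,3.4,-15.3,0,0,0,0, -13.4,3.4,-15.3,0,0,0,0, -13.4,3.4,-15.3,0,0,0,0]'; python3 -c "
from h import *
show(); plan((.581,-.171,.20),-1.643); snap('wrist','w1');snap('top','t1')"
```

```text
t: 1.65
tcp_pos: [0.5794, -0.1732, 0.2003]
tool_rot: [-0.025, -0.706, 0.707, 0.026]
force: [0.6, -0.9, 0.1]
finger_gap: 0.002
t 1.65 tcp [ 0.5794 -0.1732  0.2003] yaw -1.6421 down [-0.0012 -0.0017 -1.    ] F [ 0.6  -0.89  0.12] gap 0.002
shift cm [-0.14  0.03 -0.23] rot [-0.0018  0.0009  0.0011]
```

View pics/w1.png

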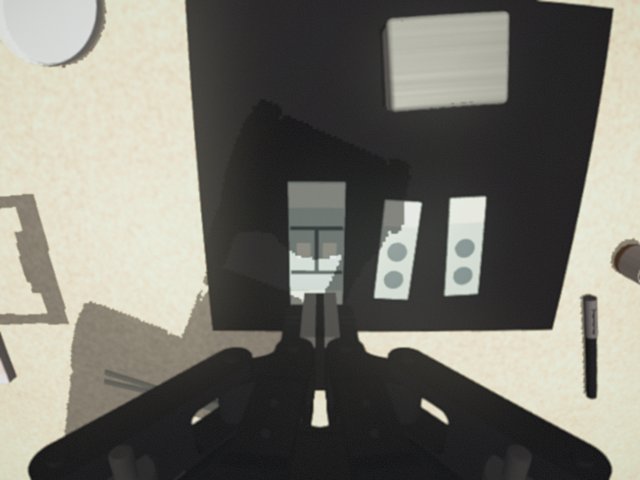

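Wrist view: the chamber spans u 288-345 and v 182-304, aligned with the tool. The front edge runs (213,330) to (553,328). I'll cross-check the positions.

```bash
python3 -c "
from h import *
s=load('w1');crop(s,'w1c',260,160,380,340,4)
for c in [(288,182),(345,182),(289,304),(343,304)]: print(atz(s,c,.073))
for c in [(213,330),(553,328)]: print(atz(s,c,.07))
C=np.mean([atz(s,c,.073) for c in [(288,182),(345,182),(289,304),(343,304)]],0);print(C)
show()
"
```

```text
[ 0.6210576  -0.15515204  0.073     ]
[ 0.61824357 -0.1943192   0.073     ]
[ 0.52794185 -0.14679417  0.073     ]
[ 0.52497674 -0.18811211  0.073     ]
[ 0.50723749 -0.08310872  0.07      ]
[ 0.48690439 -0.36048     0.07      ]
[ 0.57305494 -0.17109438  0.073     ]
t 1.75 tcp [ 0.5791 -0.1743  0.2008] yaw -1.6445 down [-4.0e-04 -1.9e-03 -1.0e+00] F [-0.16  0.14  0.52] gap -0.005
```

View pics/w1c.png

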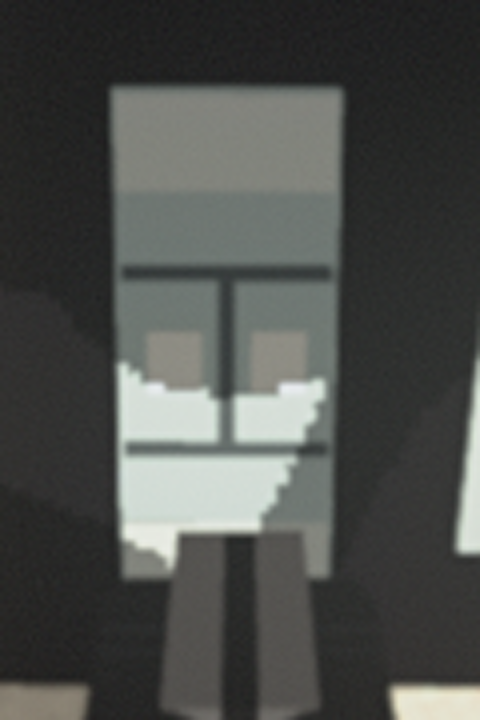

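```bash
python3 -c "
from h import *
np.set_printoptions(precision=4,suppress=True)
s=load('w1');Rm=cv2.Rodrigues(s['rvec'])[0];print(-Rm.T@s['tvec'].ravel(),Rm[2],s['k1'],s['camera_matrix'])
for c in [(316,190),(316,240),(300,300),(335,300),(250,250),(250,320),(450,60),(580,200),(180,250)]: print(c,atd(s,c))
t=load('t1');crop(t,'t1c',290,150,450,300,5)
for c in [(341,226),(341,260),(315,240)]: print(c,atd(t,c))
p=np.array([.5695,-.1698,.073]); 
for d in (-.05,.05):
  for e in (-.02,.02):
    q=p+d*np.array([np.cos(.072),-np.sin(.072),0])+e*np.array([np.sin(.072),np.cos(.072),0]); print(proj(s,q))
"
```

```text
[ 0.658  -0.1793  0.3254] [-0.3046  0.0208 -0.9522] -0.07384903994267143 [[366.8672   0.     319.5017]
 [  0.     366.8672 240.5428]
 [  0.       0.       1.    ]]
(316, 190) [ 0.6141 -0.174   0.073 ]
(316, 240) [ 0.5779 -0.1713  0.0732]
(300, 300) [ 0.5309 -0.1555  0.0732]
(335, 300) [ 0.5901 -0.1808  0.1927]
(250, 250) [ 0.5723 -0.1217  0.069 ]
(250, 320) [ 0.5141 -0.114   0.0694]
(450, 60) [ 0.6893 -0.2581  0.0953]
(580, 200) [ 0.5938 -0.3673  0.0699]
(180, 250) [ 0.5534 -0.0387 -0.0018]
(341, 226) [ 0.5455 -0.166   0.4956]
(341, 260) [ 0.5482 -0.1686  0.0673]
(315, 240) [ 0.5885 -0.1185  0.069 ]
(np.float64(340.9085741943064), np.float64(312.0005171025913))
(np.float64(289.1833206697238), np.float64(311.9796787729422))
(np.float64(343.6126224162617), np.float64(182.5486731812143))
(np.float64(285.57629064251125), np.float64(182.53975336167883))
```

View pics/t1c.png

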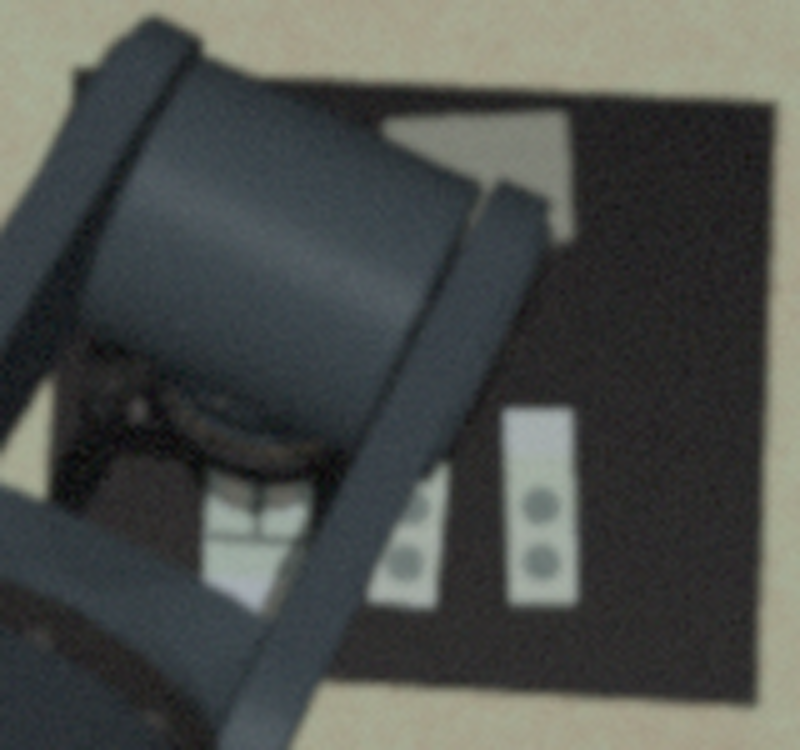

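The finger links hide the near end in the wrist view, so the top view's value stands. The far end agrees in both views to within 1 mm. I'll descend to just above the glass.

```bash
python3 -c "
from h import *
plan((.582,-.1715,.098),-1.643)"
```

```text
shift cm [-0.28 10.28 -0.32] rot [-0.0019 -0.0015  0.0003]
```

```bash
python3 -m handwheel '[-0.3,3.5,-0.3,-0.0019,0,0,0, -0.3,7,-0.3,-0.0019,0,0,0, -0.3,9,-0.3,-0.0019,0,0,0, -0.3,10,-0.3,-0.0019,0,0,0, -0.3,10.2,-0.3,-0.0019,0,0,0, -0.3,10.2,-0.3,-0.0019,0,0,0, -0.3,10.2,-0.3,-0.0019,0,0,0]'; python3 -c "
from h import *
show();snap('wrist','w2')"
```

```text
t: 2.33
tcp_pos: [0.5839, -0.1718, 0.1002]
tool_rot: [-0.027, -0.706, 0.707, 0.025]
force: [-0.0, -0.7, 0.2]
finger_gap: -0.002
t 2.33 tcp [ 0.5839 -0.1718  0.1002] yaw -1.644 down [ 0.0028 -0.0011 -1.    ] F [-0.03 -0.73  0.21] gap -0.002
```

View pics/w2.png

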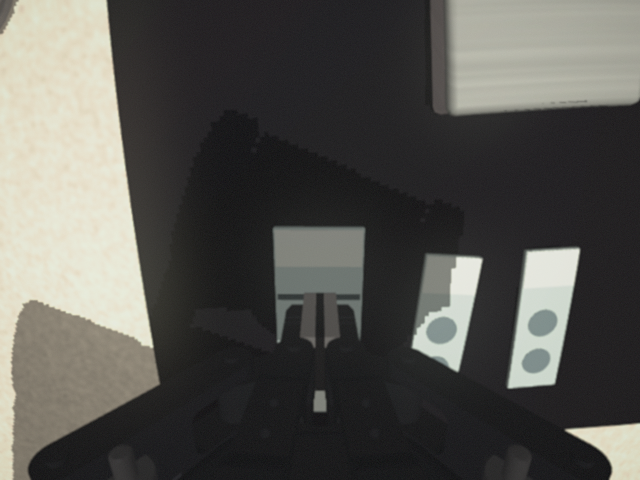

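Laterally centred (fingers at u≈320, plate 275-364). I'll creep down until I feel contact.

```bash
python3 -m handwheel '[0,0.2,0,0,0,0,0, 0,0.4,0,0,0,0,0, 0,0.6,0,0,0,0,0, 0,0.6,0,0,0,0,0]'; python3 -m handwheel '[0,0.1,0,0,0,0,0, 0,0.15,0,0,0,0,0, 0,0.15,0,0,0,0,0]'; python3 -c "
from h import *
show()"
```

```text
t: 2.72
tcp_pos: [0.5831, -0.1705, 0.0927]
tool_rot: [0.025, 0.707, -0.707, -0.025]
force: [0.1, 0.3, -1.0]
finger_gap: 0.002
t: 2.97
tcp_pos: [0.5831, -0.1706, 0.091]
tool_rot: [0.025, 0.707, -0.707, -0.026]
force: [0.7, -0.4, -0.3]
finger_gap: 0.001
t 2.97 tcp [ 0.5831 -0.1706  0.091 ] yaw -1.6429 down [-0.e+00  4.e-04 -1.e+00] F [ 0.69 -0.44 -0.29] gap 0.001
```

```bash
python3 -m handwheel '[0,0.05,0,0,0,0,0, 0,0.1,0,0,0,0,0, 0,0.1,0,0,0,0,0]'; python3 -m handwheel '[0,0.05,0,0,0,0,0,0,0.05,0,0,0,0,0]'
```

```text
t: 3.22
tcp_pos: [0.5832, -0.1707, 0.0902]
tool_rot: [0.026, 0.707, -0.707, -0.025]
force: [-0.5, -0.5, 0.2]
finger_gap: -0.0
t: 3.38
tcp_pos: [0.5832, -0.1707, 0.0901]
tool_rot: [0.026, 0.707, -0.707, -0.025]
force: [-0.9, -0.1, 4.3]
finger_gap: -0.0
```

```bash
python3 -m handwheel '[0,0.02,0,0,0,0,0,0,0.02,0,0,0,0,0]'
```

```text
t: 3.55
tcp_pos: [0.5832, -0.1707, 0.0901]
tool_rot: [0.026, 0.707, -0.707, -0.025]
force: [-0.4, 0.8, 3.5]
finger_gap: 0.001
```

```bash
python3 -m handwheel '[0,0.03,0,0,0,0,0,0,0.03,0,0,0,0,0]'; python3 -c "
from h import *
plan((.5832-.055,-.1707+.055*.074,.090),-1.643)"
```

```text
t: 3.72
tcp_pos: [0.5832, -0.1707, 0.0901]
tool_rot: [-0.026, -0.707, 0.707, 0.025]
force: [-1.2, 1.0, 6.9]
finger_gap: 0.001
shift cm [ 5.52  0.01 -0.01] rot [-0.      0.0001 -0.0007]
```

```bash
python3 -m handwheel '[0.2,0,0,0,0,0,0, 0.4,0,0,0,0,0,0, 0.6,0,0,0,0,0,0, 0.8,0,0,0,0,0,0, 1.0,0,0,0,0,0,0]';  python3 -c "
from h import *
show();snap('wrist','w3')"
```

```text
t: 4.13
tcp_pos: [0.5745, -0.1707, 0.0901]
tool_rot: [-0.027, -0.706, 0.707, 0.024]
force: [2.2, 0.4, 5.8]
finger_gap: 0.001
t 4.13 tcp [ 0.5745 -0.1707  0.0901] yaw -1.6432 down [ 0.004  -0.0015 -1.    ] F [2.23 0.41 5.76] gap 0.001
```

View pics/w3.png

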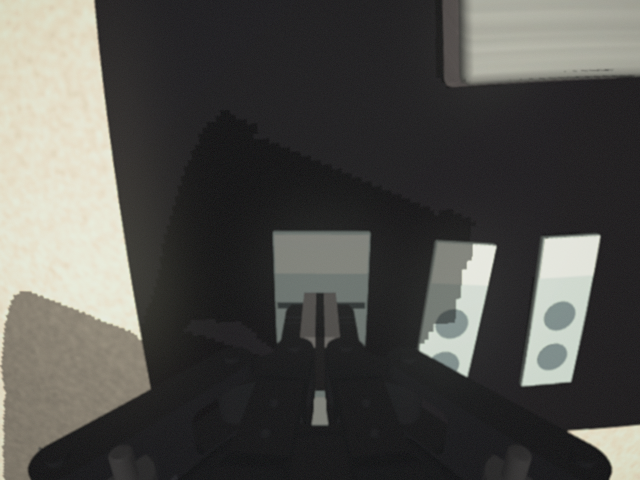

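The far end stays at the same place relative to the fingers while the slides shift, so the plate is dragging along. Continuing.

```bash
python3 -m handwheel '[0.25,0,0,0,0,0,0, 0.5,0,0,0,0,0,0, 0.75,0,0,0,0,0,0, 1.0,0,0,0,0,0,0, 1.25,0,0,0,0,0,0, 1.5,0,0,0,0,0,0,1.75,0,0,0,0,0,0, 2.0,0,0,0,0,0,0]';  python3 -c "
from h import *
show()"
```

```text
t: 4.85
tcp_pos: [0.5546, -0.1693, 0.0901]
tool_rot: [-0.027, -0.706, 0.707, 0.024]
force: [2.5, -0.7, 5.4]
finger_gap: -0.001
t 4.85 tcp [ 0.5546 -0.1693  0.0901] yaw -1.6431 down [ 0.0041 -0.0017 -1.    ] F [ 2.55 -0.65  5.36] gap -0.001
```

```bash
python3 -m handwheel '[0.25,0,0,0,0,0,0, 0.5,0,0,0,0,0,0, 0.75,0,0,0,0,0,0, 1.0,0,0,0,0,0,0, 1.25,0,0,0,0,0,0, 1.5,0,0,0,0,0,0,1.75,0,0,0,0,0,0, 2.0,0,0,0,0,0,0]';  python3 -c "
from h import *
show();snap('wrist','w4');snap('side','s4')
s=load('s4');crop(s,'s4c',270,220,430,330,5)"
```

```text
t: 5.52
tcp_pos: [0.5347, -0.1679, 0.0901]
tool_rot: [-0.027, -0.706, 0.707, 0.024]
force: [2.2, -0.2, 6.0]
finger_gap: 0.001
t 5.52 tcp [ 0.5347 -0.1679  0.0901] yaw -1.6431 down [ 0.0042 -0.0018 -1.    ] F [ 2.21 -0.21  5.97] gap 0.001
```

View pics/s4c.png

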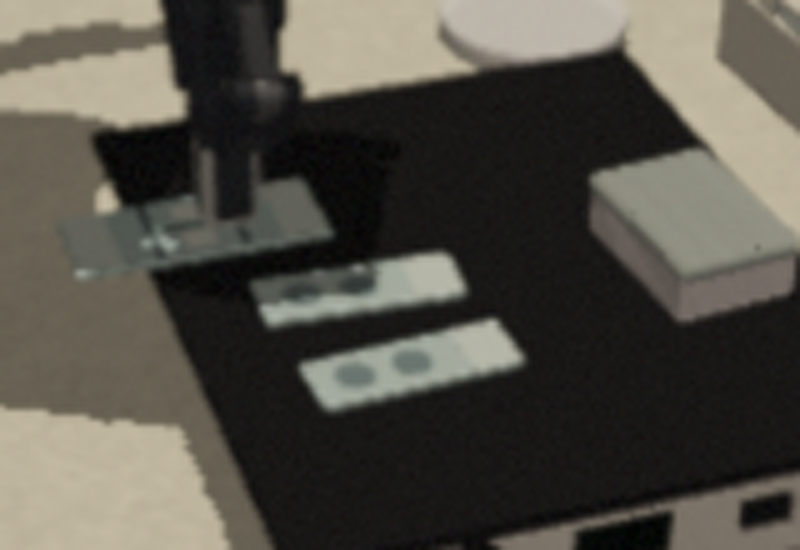

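View pics/w4.png

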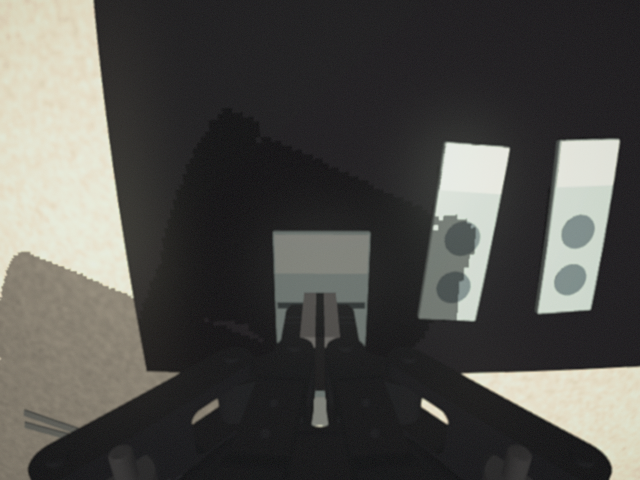

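Side view: the near end hangs past the front edge (crop corners (60,222) and (80,278)), with the plate flat. I'll measure the overhang.

```bash
python3 -c "
from h import *
s=load('w4')
f=[atz(s,c,.073) for c in [(273,231),(370,231)]];print(f)
ed=[atz(s,c,.07) for c in [(148,371),(640,366)]];print('edge',ed)
s=load('s4')
for c in [(60,220),(80,275)]: print('near',atz(s,cp(c,270,220,5),.073))
for c in [(325,236),(303,178)]: print('far',atz(s,cp(c,270,220,5),.073))
for c in [(100,140),(160,292),(270,545)]: print('edge',atz(s,cp(c,270,220,5),.07))
"
```

```text
[array([ 0.57323049, -0.15249552,  0.073     ]), array([ 0.57037764, -0.19166602,  0.073     ])]
edge [array([ 0.50700742, -0.08349149,  0.07      ]), array([ 0.48804397, -0.3291885 ,  0.07      ])]
near [ 0.47452664 -0.14201219  0.073     ]
near [ 0.4705428  -0.18077345  0.073     ]
far [ 0.56621183 -0.19070942  0.073     ]
far [ 0.57382577 -0.1490144   0.073     ]
edge [ 0.5086132  -0.08639808  0.07      ]
edge [ 0.49625655 -0.19836807  0.07      ]
edge [ 0.48297472 -0.34642021  0.07      ]
```

Overhang is about 28.5 mm. I'll go 8 mm further, then lift straight off.

```bash
python3 -m handwheel '[0.25,0,0,0,0,0,0, 0.5,0,0,0,0,0,0, 0.7,0,0,0,0,0,0, 0.8,0,0,0,0,0,0, 0.8,0,0,0,0,0,0]'; python3 -m handwheel '[0,-0.1,0,0,0,0,0, 0,-0.2,0,0,0,0,0, 0,-1,0,0,0,0,0, 0,-3,0,0,0,0,0, 0,-6,0,0,0,0,0, 0,-8,0,0,0,0,0, 0,-8,0,0,0,0,3,0,-8,0,0,0,0,6]'; python3 -c "
from h import *
show();snap('wrist','w5');snap('side','s5')
s=load('s5');crop(s,'s5c',270,220,430,330,5)"
```

```text
t: 6.03
tcp_pos: [0.5265, -0.1673, 0.0901]
tool_rot: [-0.027, -0.706, 0.707, 0.024]
force: [1.3, -0.4, 6.7]
finger_gap: 0.002
t: 6.7
tcp_pos: [0.5256, -0.1667, 0.1704]
tool_rot: [-0.026, -0.706, 0.707, 0.025]
force: [0.5, 0.4, -0.1]
finger_gap: 0.276
t 6.7 tcp [ 0.5256 -0.1667  0.1704] yaw -1.6429 down [ 0.0023 -0.001  -1.    ] F [ 0.52  0.44 -0.05] gap 0.276
```

View pics/s5c.png

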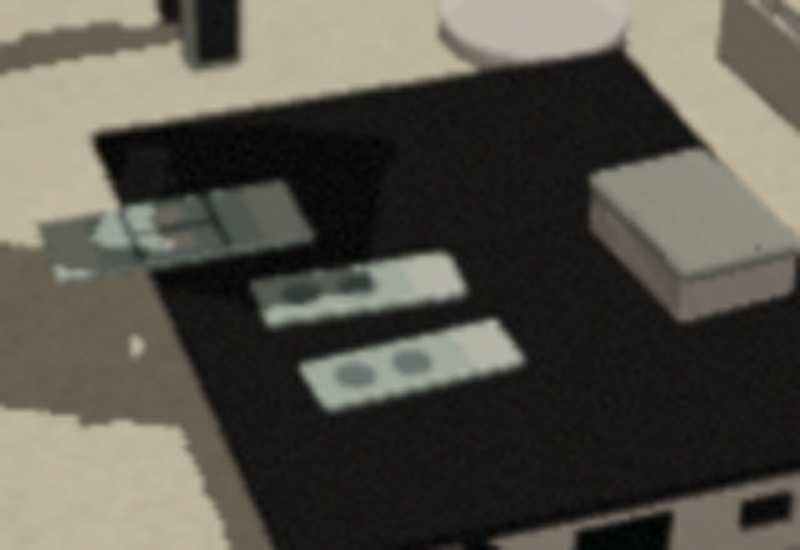

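View pics/w5.png

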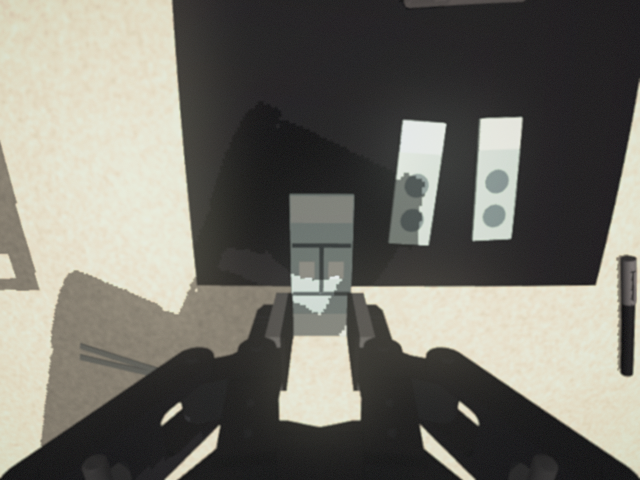

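The plate lies flat on the edge, free of the fingers. Wrist view: far end at v≈194, near end at v≈335, warmer edge at v≈285.

```bash
python3 -c "
from h import *
s=load('w5');crop(s,'w5c',270,180,370,350,4)
for c in [(289.5,194),(354,194),(346.5,335)]: print(atz(s,c,.073))
a=atz(s,(197,286),.07);b=atz(s,(597,285),.07);print('edge',a,b)
s=load('s5')
for c in [(40,224),(58,280),(315,237),(288,180)]: print('side',atz(s,cp(c,270,220,5),.073))
show()
"
```

```text
[ 0.56454103 -0.15171985  0.073     ]
[ 0.56169014 -0.19118763  0.073     ]
[ 0.46302723 -0.18171664  0.073     ]
edge [ 0.50611335 -0.08258254  0.07      ] [ 0.48537148 -0.36104567  0.07      ]
side [ 0.46645477 -0.14182301  0.073     ]
side [ 0.46186208 -0.18085387  0.073     ]
side [ 0.56237546 -0.18991325  0.073     ]
side [ 0.56771106 -0.14815999  0.073     ]
t 6.8 tcp [ 0.5244 -0.1661  0.1685] yaw -1.643 down [-0.0015  0.0012 -1.    ] F [-0.45  0.84 -0.23] gap 0.448
```

View pics/w5c.png

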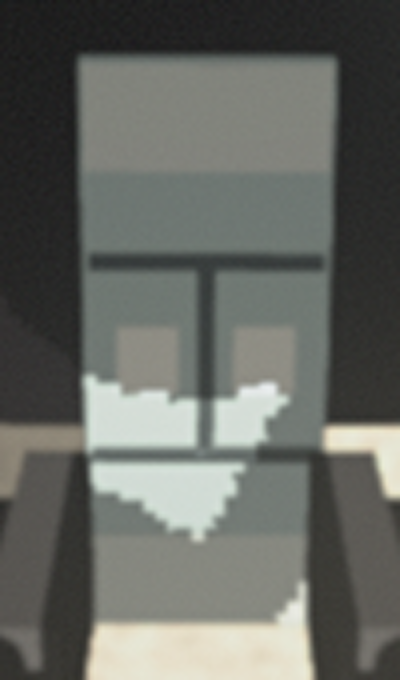

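Overhang is about 36 mm. I'll pinch 21 mm in from the end, which clears both the warmer edge and, later, the nest lugs.

```bash
python3 -c "
from h import *
plan((.485,-.163,.066),-1.648)"
```

```text
shift cm [ 3.940e+00  1.026e+01 -1.000e-02] rot [0.001  0.005  0.0016]
```

```bash
python3 -m handwheel '[2,0,0,0.001,0.005,0.0016,6, 3.94,0,0,0.001,0.005,0.0016,6, 3.94,2,0,0.001,0.005,0.0016,6, 3.94,4.5,0,0.001,0.005,0.0016,6, 3.94,5.5,0,0.001,0.005,0.0016,6, 3.94,5.5,0,0.001,0.005,0.0016,6, 3.94,5.5,0,0.001,0.005,0.0016,6]'; python3 -c "
from h import *
show();plan((.485,-.163,.066),-1.648);s=snap('side','s6');crop(s,'s6c',240,180,400,300,5);snap('wrist','w6')"
```

```text
t: 7.38
tcp_pos: [0.4854, -0.1633, 0.1131]
tool_rot: [0.027, 0.707, -0.706, -0.028]
force: [-0.8, -0.7, 1.6]
finger_gap: 0.705
t 7.38 tcp [ 0.4854 -0.1633  0.1131] yaw -1.648 down [-9.e-04  7.e-04 -1.e+00] F [-0.79 -0.73  1.57] gap 0.705
shift cm [ 0.04  4.71 -0.03] rot [0.0006 0.     0.0009]
```

View pics/s6c.png

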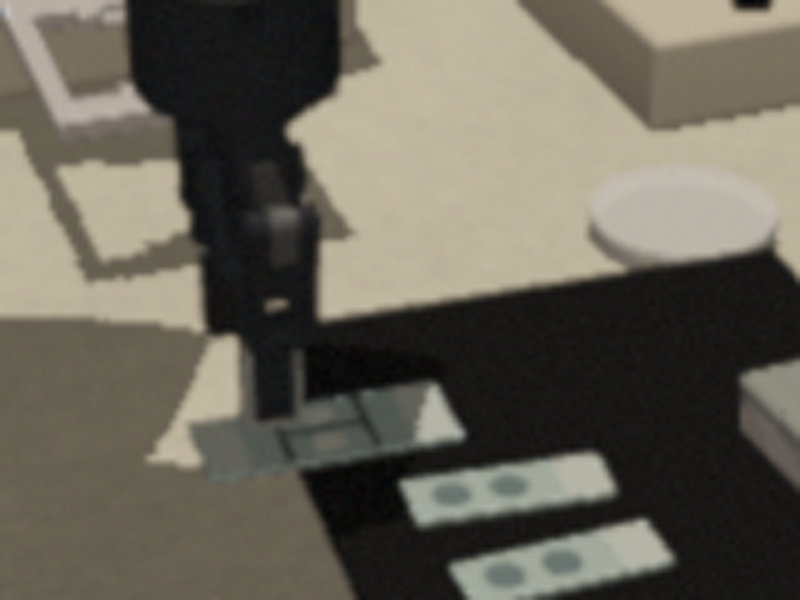

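View pics/w6.png

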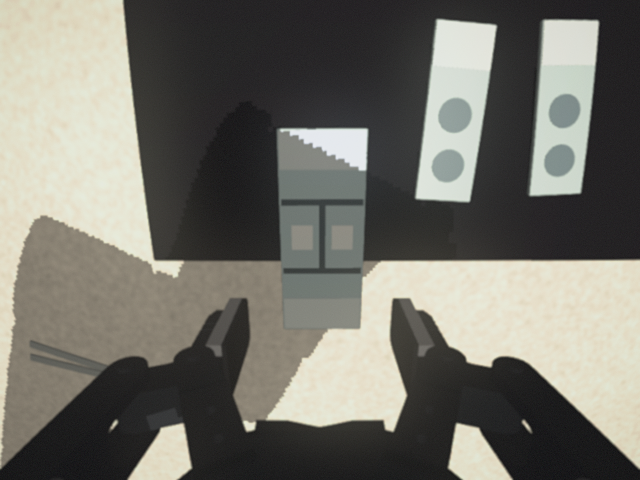

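```bash
python3 -c "
from h import *
s=load('w6')
P=[atz(s,c,.073) for c in [(277,128),(368,128),(283,328),(360,328)]]
for p in P: print(p)
f=(P[0]+P[1])/2;n=(P[2]+P[3])/2; d=f-n; print(n,f,np.linalg.norm(d),np.arctan2(d[1],d[0]))
print('edge',atz(s,(154,260),.07),atz(s,(640,260),.07))
"
```

```text
[ 0.56444723 -0.15176722  0.073     ]
[ 0.56139779 -0.19137736  0.073     ]
[ 0.46572651 -0.14379496  0.073     ]
[ 0.46265122 -0.18352025  0.073     ]
[ 0.46418886 -0.16365761  0.073     ] [ 0.56292251 -0.17157229  0.073     ] 0.09905036691161202 -0.07999096597652962
edge [ 0.50685849 -0.08282961  0.07      ] [ 0.48692564 -0.3337845   0.07      ]
```

Centre line needs a 2 mm shift to -y. Then descend and pinch gently.

```bash
python3 -m handwheel '[0.04,1.5,0.2,0,0.003,0,6, 0.04,3,0.2,0,0.003,0,6, 0.04,4.2,0.2,0,0.003,0,6, 0.04,4.7,0.2,0,0.003,0,6, 0.04,4.7,0.2,0,0.003,0,6, 0.04,4.7,0.2,0,0.003,0,6]'; python3 -c "
from h import *
show();s=snap('side','s7');crop(s,'s7c',240,180,400,300,5)"
```

```text
t: 7.98
tcp_pos: [0.486, -0.1659, 0.0678]
tool_rot: [-0.029, -0.706, 0.707, 0.027]
force: [-1.0, 0.0, -0.1]
finger_gap: 0.706
t 7.98 tcp [ 0.486  -0.1659  0.0678] yaw -1.6509 down [ 0.0027 -0.0014 -1.    ] F [-1.05  0.02 -0.11] gap 0.706
```

View pics/s7c.png

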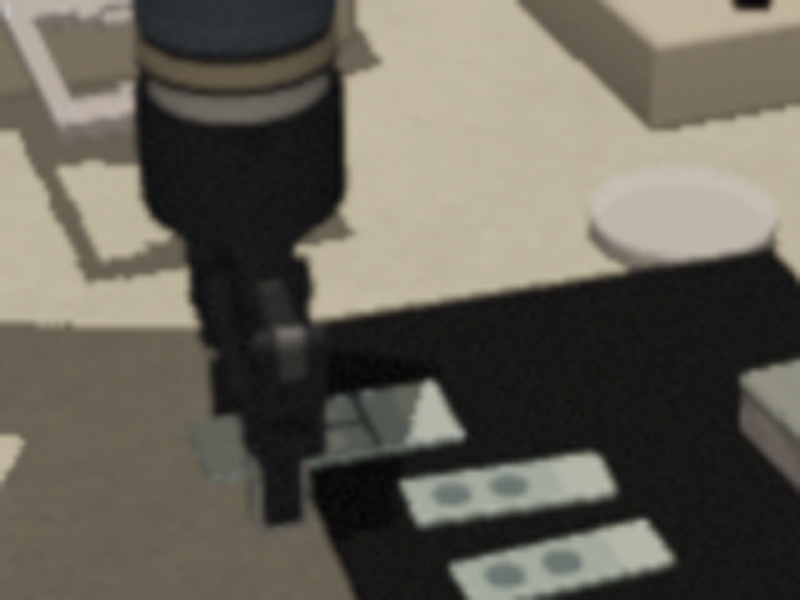

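```bash
python3 -m handwheel '[0,0,0,0,0,0,5, 0,0,0,0,0,0,4.5, 0,0,0,0,0,0,4.2, 0,0,0,0,0,0,3.8, 0,0,0,0,0,0,3.5, 0,0,0,0,0,0,3.5, 0,0,0,0,0,0,3.5]' 30; python3 -c "
from h import *
show();s=snap('side','s8');crop(s,'s8c',240,180,400,300,5);snap('wrist','w8')"
```

```text
t: 8.62
tcp_pos: [0.4858, -0.1658, 0.0676]
tool_rot: [-0.029, -0.706, 0.707, 0.027]
force: [-0.2, 1.1, 5.2]
finger_gap: 0.455
t 8.62 tcp [ 0.4858 -0.1658  0.0676] yaw -1.651 down [ 0.0026 -0.0014 -1.    ] F [-0.15  1.14  5.16] gap 0.455
```

View pics/s8c.png

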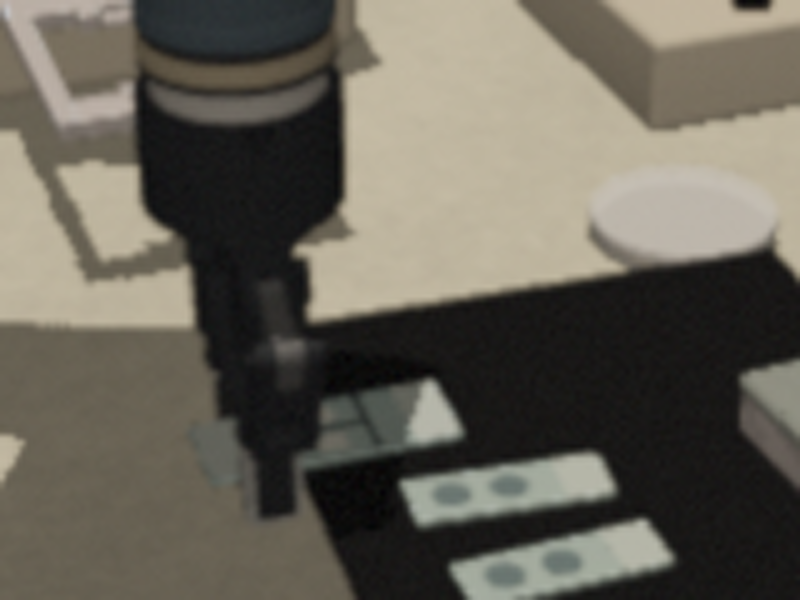

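View pics/w8.png

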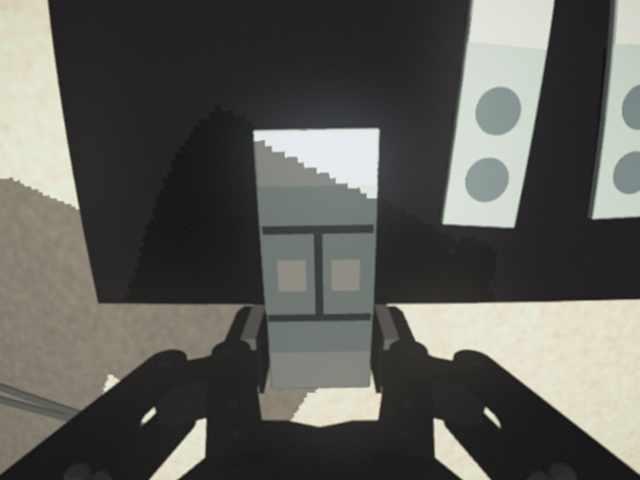

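The pads have closed on both edges (opening about 39 mm). I'll lift gently and check that it stays level.

```bash
python3 -m handwheel '[0,-0.1,0,0,0,0,3.5, 0,-0.2,0,0,0,0,3.5, 0,-0.4,0,0,0,0,3.5, 0,-0.7,0,0,0,0,3.5, 0,-1.1,0,0,0,0,3.5, 0,-1.6,0,0,0,0,3.5, 0,-2.2,0,0,0,0,3.5, 0,-2.9,0,0,0,0,3.5, 0,-2.9,0,0,0,0,3.5, 0,-2.9,0,0,0,0,3.5]'; python3 -c "
from h import *
show();s=snap('side','s9');crop(s,'s9c',240,180,400,300,5);s=snap('wrist','w9')
Rm=cv2.Rodrigues(s['rvec'])[0]
for c in [(316,140),(316,180),(345,210),(300,345),(316,375),(340,375)]: print(c,atd(s,c))"
```

```text
t: 9.55
tcp_pos: [0.4858, -0.1658, 0.0969]
tool_rot: [-0.029, -0.706, 0.707, 0.027]
force: [0.4, -0.5, -0.5]
finger_gap: 0.457
t 9.55 tcp [ 0.4858 -0.1658  0.0969] yaw -1.6509 down [ 0.0032 -0.0018 -1.    ] F [ 0.41 -0.49 -0.45] gap 0.457
(316, 140) [ 0.55915973 -0.17114941  0.10010304]
(316, 180) [ 0.5464009  -0.17009682  0.10091788]
(345, 210) [ 0.53546838 -0.17902901  0.10063595]
(300, 345) [ 0.48337474 -0.1586103   0.09964081]
(316, 375) [ 0.46980225 -0.16369824  0.10082414]
(340, 375) [ 0.46952223 -0.17317898  0.10146577]
```

View pics/s9c.png

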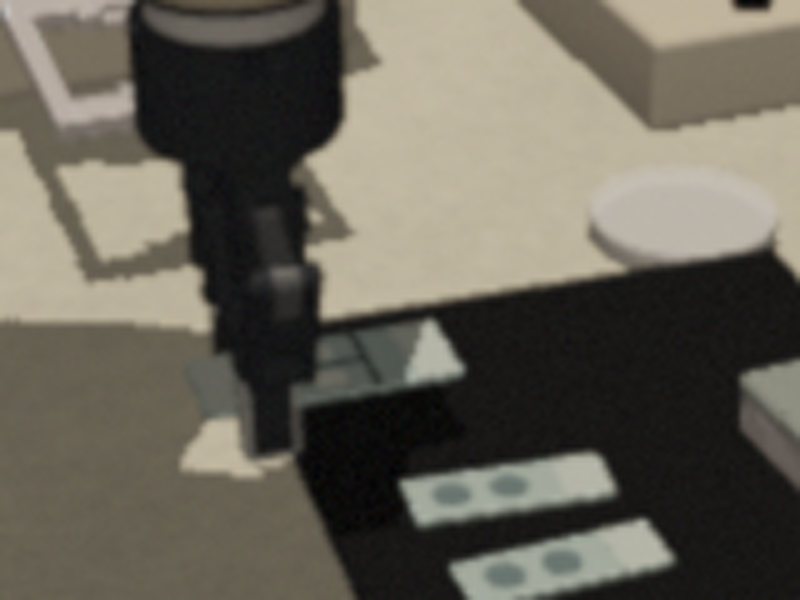

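View pics/w9.png

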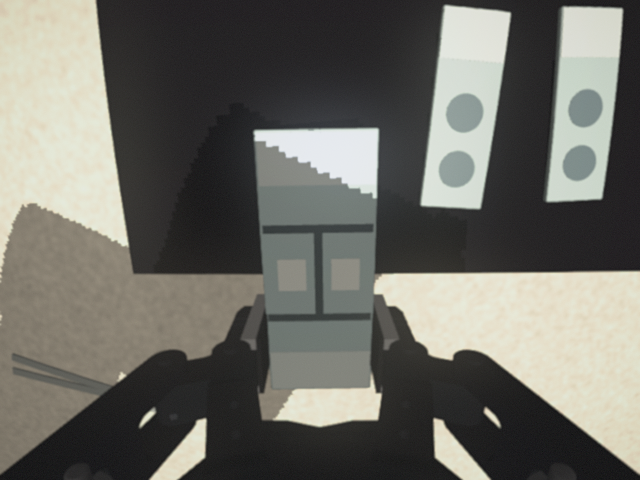

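Lifted level, with the grip unchanged. Next: the plate centre in the tool frame, and the carry target.

```bash
python3 -c "
from h import *
np.set_printoptions(precision=4,suppress=True)
s=load('w9');st=manip.sense();A=R.from_quat(st['tool_rot']).as_matrix();p0=st['tcp_pos']
for z in (.1008,.1023):
  P=[atz(s,c,z) for c in [(254,129),(379,128),(271,388),(370,387)]]
  f=(P[0]+P[1])/2;n=(P[2]+P[3])/2;d=f-n;c=(f+n)/2
  print(np.linalg.norm(d),np.linalg.norm(P[0]-P[1]),np.linalg.norm(P[2]-P[3]),'yaw',np.arctan2(d[1],d[0]),'rel',A.T@(c-p0),'near',A.T@(n-p0),'far',A.T@(f-p0))
c=np.array([.5452,.1694]);y=1.54
print(c-.029*np.array([np.cos(y),np.sin(y)]))
plan((.5443,.1404,.18),-.031)
plan((.486,-.05,.18),-1.2)
"
```

```text
0.09957760445993598 0.03982345605301327 0.03990311451150222 yaw -0.06665185086061767 rel [-0.0278 -0.0045  0.0004] near [ 0.0219 -0.0046  0.0011] far [-0.0776 -0.0044 -0.0002]
0.09834491180467242 0.03933047289630847 0.0394091452455488 yaw -0.06665185086061724 rel [-0.0285 -0.006   0.0004] near [ 0.0207 -0.0061  0.0011] far [-0.0776 -0.0059 -0.0002]
[0.5443 0.1404]
shift cm [ -3.43  -8.39 -30.97] rot [-0.0022 -1.62   -0.0008]
shift cm [  0.85  -8.38 -11.52] rot [-0.0013 -0.451  -0.0017]
```

```bash
python3 -m handwheel '[0,-1.5,0,0,0,0,3.5, 0,-4,-1,-0.002,-0.06,0,3.5, -0.3,-7,-3,-0.002,-0.18,0,3.5, -0.6,-8.4,-5.5,-0.002,-0.30,0,3.5, -0.9,-8.4,-8,-0.002,-0.42,0,3.5, -1.2,-8.4,-10.5,-0.002,-0.54,0,3.5, -1.4,-8.4,-13,-0.002,-0.66,0,3.5, -1.7,-8.4,-15.5,-0.002,-0.78,0,3.5, -2,-8.4,-18,-0.002,-0.9,0,3.5, -2.3,-8.4,-20.5,-0.002,-1.02,0,3.5]'; python3 -c "
from h import *
show();plan((.5443,.1404,.18),-.031)"
```

```text
t: 10.48
tcp_pos: [0.5244, 0.0382, 0.1797]
tool_rot: [-0.322, 0.63, -0.629, 0.322]
force: [0.3, 0.4, -0.6]
finger_gap: 0.457
t 10.48 tcp [0.5244 0.0382 0.1797] yaw -0.6252 down [ 0.e+00  9.e-04 -1.e+00] F [ 0.33  0.45 -0.57] gap 0.457
shift cm [-9.45 -0.02 -4.36] rot [ 3.000e-04 -5.942e-01 -9.000e-04]
```

```bash
python3 -m handwheel '[-1.5,0,-0.7,0,-0.1,0,3.5, -3.5,0,-1.7,0,-0.22,0,3.5, -5.5,0,-2.6,0,-0.34,0,3.5, -7.4,0,-3.5,0,-0.45,0,3.5, -8.7,0,-4.1,0,-0.54,0,3.5, -9.4,0,-4.3,0,-0.59,0,3.5, -9.4,0,-4.3,0,-0.59,0,3.5, -9.4,0,-4.3,0,-0.59,0,3.5, -9.4,0,-4.3,0,-0.59,0,3.5]'; python3 -c "
from h import *
snap('wrist','w10');snap('top','t10');snap('side','s10');show();s=load('t10');crop(s,'t10c',80,190,240,310,5)
s=load('s10');crop(s,'s10c',220,120,330,230,6)"
```

```text
t: 11.23
tcp_pos: [0.545, 0.1377, 0.1798]
tool_rot: [-0.489, 0.511, -0.51, 0.489]
force: [-0.1, -0.6, -0.2]
finger_gap: 0.458
t 11.38 tcp [0.5452 0.1375 0.18  ] yaw -0.0426 down [ 5.e-04  7.e-04 -1.e+00] F [-0.45 -0.33 -1.04] gap 0.458
```

View pics/w10.png

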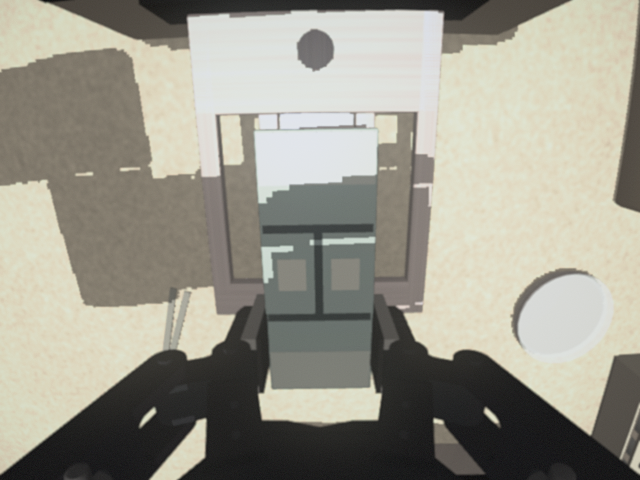

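View pics/s10c.png

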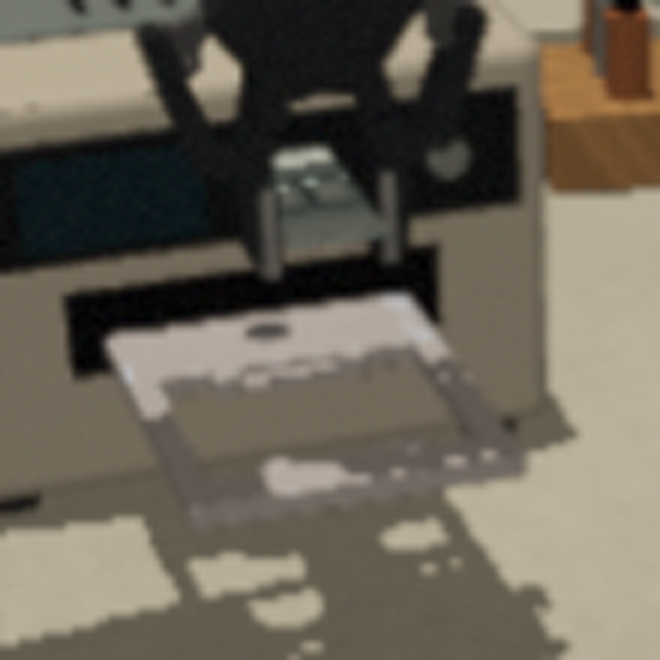

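```bash
python3 -c "
from h import *
s=load('w10');crop(s,'w10a',180,0,450,140,3);crop(s,'w10b',190,230,450,330,3)"
```

```text
(no output)
```

View pics/w10a.png

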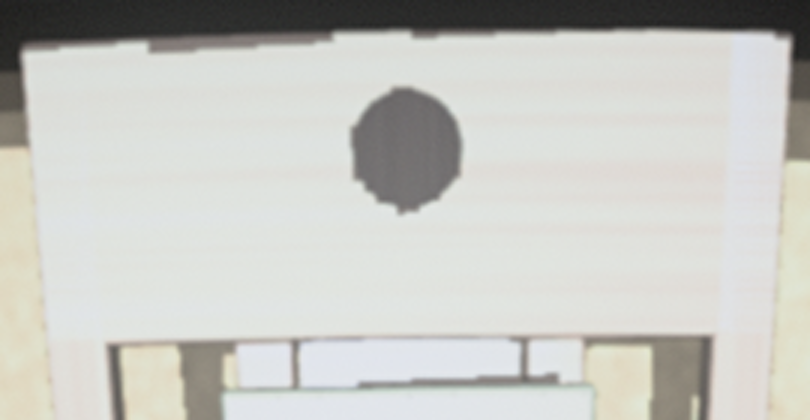

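View pics/w10b.png

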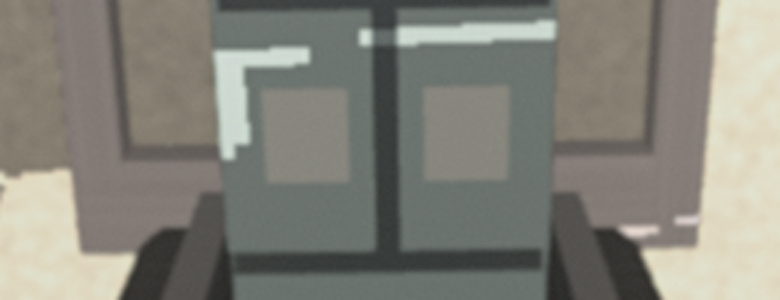

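```bash
python3 -c "
from h import *
np.set_printoptions(precision=4,suppress=True)
s=load('w10')
a=lambda c,z:atz(s,cp(c,180,0,3),z)
b=lambda c,z:atz(s,cp(c,190,230,3),z)
print('lug outer',a((238,365),.089),a((584,365),.089),'inner',a((295,365),.089),a((525,365),.089), 'mid',(a((238,365),.089)+a((584,365),.089))/2)
print('depth lug',atd(s,cp((268,365),180,0,3)),atd(s,cp((557,360),180,0,3)),'frame',atd(s,cp((600,250),180,0,3)),atd(s,cp((680,200),190,230,3)),atd(s,cp((100,210),190,230,3)))
z=.085
L0,R0=a((22,45),z),a((792,33),z);L1,R1=b((80,252),z),b((697,247),z)
h0,h1=a((108,340),z),a((714,335),z);g0,g1=b((122,158),z),b((655,155),z)
for n in ('L0','R0','L1','R1','h0','h1','g0','g1'): print(n,globals()[n])
def yaw(p,q): d=q-p; return np.arctan2(d[1],d[0])
print(yaw(L1,L0),yaw(R1,R0),yaw(g0,h0),yaw(g1,h1),'across',yaw(L1,R1)+np.pi/2,yaw(h0,h1)+np.pi/2,yaw(g0,g1)+np.pi/2)
m=(L1+R1)/2; print(m, np.linalg.norm(L1-R1), np.linalg.norm(h0-h1))
for Y in(1.535,1.54,1.545): print(m[:2]+.075*np.array([np.cos(Y),np.sin(Y)]))
"
```

```text
lug outer [0.5148 0.2181 0.089 ] [0.58   0.2154 0.089 ] inner [0.5256 0.2176 0.089 ] [0.5688 0.2158 0.089 ] mid [0.5474 0.2168 0.089 ]
depth lug [0.5206 0.2179 0.0897] [0.5749 0.2164 0.0889] frame [0.583  0.2357 0.0892] [0.6077 0.105  0.0888] [0.4807 0.1076 0.0882]
L0 [0.4793 0.2769 0.085 ]
R0 [0.6189 0.2728 0.085 ]
L1 [0.4738 0.0957 0.085 ]
R1 [0.6132 0.0911 0.085 ]
h0 [0.4896 0.2242 0.085 ]
h1 [0.6055 0.2201 0.085 ]
g0 [0.4862 0.1185 0.085 ]
g1 [0.6028 0.1142 0.085 ]
1.5404245256463558 1.5392492217236509 1.5387341965071986 1.544897042942892 across 1.5374044237434392 1.5358577062981615 1.5344129077310467
[0.5435 0.0934 0.085 ] 0.13946131388813374 0.11599749560762017
[0.5462 0.1683]
[0.5458 0.1683]
[0.5454 0.1684]
```

Depth shows the frame top is at 89 mm, so I'll recompute there, for the top view too.

```bash
python3 -c "
from h import *
np.set_printoptions(precision=4,suppress=True)
s=load('w10')
a=lambda c,z:atz(s,cp(c,180,0,3),z)
b=lambda c,z:atz(s,cp(c,190,230,3),z)
z=.089
L0,R0=a((22,45),z),a((792,33),z);L1,R1=b((80,252),z),b((697,247),z)
h0,h1=a((108,340),z),a((714,335),z);g0,g1=b((122,158),z),b((655,155),z)
print(np.linalg.norm(h0-h1),np.linalg.norm(g0-g1),np.linalg.norm(L1-R1))
Y=1.538;u=np.array([np.cos(Y),np.sin(Y)])
print('W near-edge',((L1+R1)/2)[:2]+.075*u)
l=(a((238,365),z)+a((584,365),z))/2
v=np.array([-u[1],u[0]])
print('lug centreline offset',(l[:2])@v,'near',((L1+R1)/2)[:2]@v,'hole',((h0+h1)/2)[:2]@v,((g0+g1)/2)[:2]@v)
s=load('top0');h=lambda c,z:atz(s,cp(c,80,210,5),z)
T=[h(c,.089) for c in [(168,92),(148,448),(617,452),(630,98)]]
m=(T[2]+T[3])/2;print('T',m[:2]+.075*u,m[:2]@v, ((T[0]+T[1])/2)[:2]@v)
T=[h(c,.089) for c in [(314,196),(303,343),(557,206),(550,342)]]
print('T lugs',np.mean(T,0),np.mean(T,0)[:2]@v)
w=load('w10');st=manip.sense();A=R.from_quat(st['tool_rot']).as_matrix();p0=st['tcp_pos']
zt=p0[2]+.0045
P=[atz(w,c,zt) for c in [(255,129),(378.5,128.5),(271,388),(370,387)]]
f=(P[0]+P[1])/2;n=(P[2]+P[3])/2;d=f-n;c=(f+n)/2
print('plate',c,np.linalg.norm(d),'yaw',np.arctan2(d[1],d[0]),'v',c[:2]@v,'rel',A.T@(c-p0))
"
```

```text
0.1138890849092125 0.11453052261852274 0.13692641669336686
W near-edge [0.546  0.1706]
lug centreline offset -0.5400042384420011 near -0.540158046661773 hole -0.5400176788102258 -0.5404143810377261
T [0.5454 0.1697] -0.5395245611926229 -0.5391855122495527
T lugs [0.5452 0.1694 0.089 ] -0.5393371816267124
plate [0.5465 0.1641 0.1845] 0.0990979564543456 yaw 1.541133251591117 v -0.5408428006521001 rel [-0.0267 -0.0045  0.0002]
```

Seat is at about (0.5458, 0.1702) by both cameras, and the plate's yaw matches the tray to 0.003 rad. I need about +5.2 mm in y and -0.6 mm in x.

```bash
python3 -c "
from h import *
show();plan((.5446,.1427,.098),-.0435)"
```

```text
t 11.38 tcp [0.5452 0.1375 0.18  ] yaw -0.0426 down [ 5.e-04  7.e-04 -1.e+00] F [-0.45 -0.33 -1.04] gap 0.458
shift cm [-0.51  8.2  -0.09] rot [-0.0005  0.0009 -0.0007]
```

```bash
python3 -m handwheel '[-0.52,0.5,-0.08,0,0.001,0,3.5, -0.52,2,-0.08,0,0.001,0,3.5, -0.52,4,-0.08,0,0.001,0,3.5, -0.52,6,-0.08,0,0.001,0,3.5, -0.52,7.4,-0.08,0,0.001,0,3.5, -0.52,8,-0.08,0,0.001,0,3.5, -0.52,8.2,-0.08,0,0.001,0,3.5, -0.52,8.2,-0.08,0,0.001,0,3.5, -0.52,8.2,-0.08,0,0.001,0,3.5]'; python3 -c "
from h import *
s=snap('wrist','w11');crop(s,'w11c',190,90,450,330,3);s=snap('side','s11');show();crop(s,'s11c',220,120,330,230,6)"
```

```text
t: 12.13
tcp_pos: [0.5455, 0.1435, 0.0988]
tool_rot: [0.488, -0.51, 0.511, -0.49]
force: [0.1, 0.4, 0.1]
finger_gap: 0.456
t 12.23 tcp [0.5456 0.1436 0.0991] yaw -0.0421 down [ 0.0031  0.001  -1.    ] F [-1.2   0.01 -0.05] gap 0.454
```

View pics/w11.png

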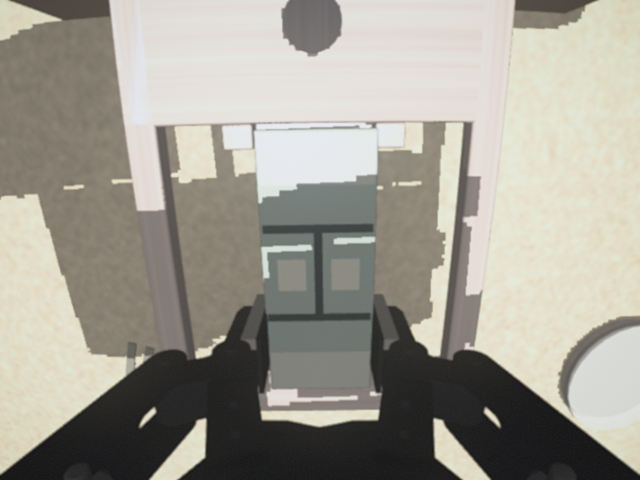

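View pics/s11c.png

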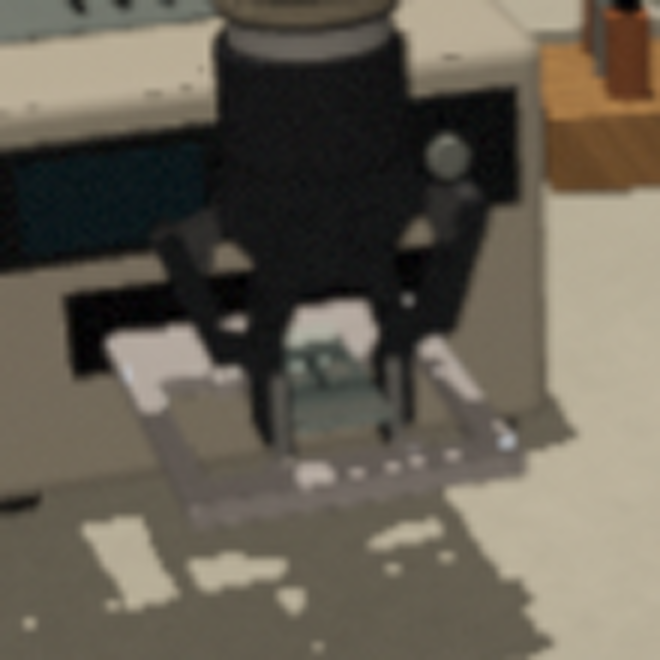

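```bash
python3 -c "
from h import *
s=load('w11');crop(s,'w11a',210,110,420,160,3.8);crop(s,'w11b',210,340,420,420,3.8)"
```

```text
(no output)
```

View pics/w11a.png

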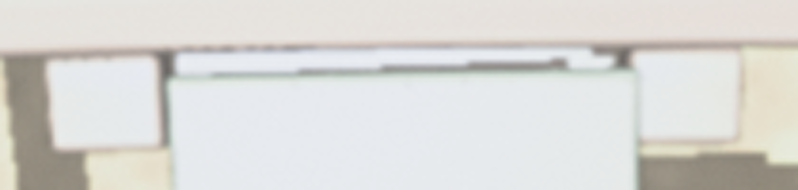

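View pics/w11b.png

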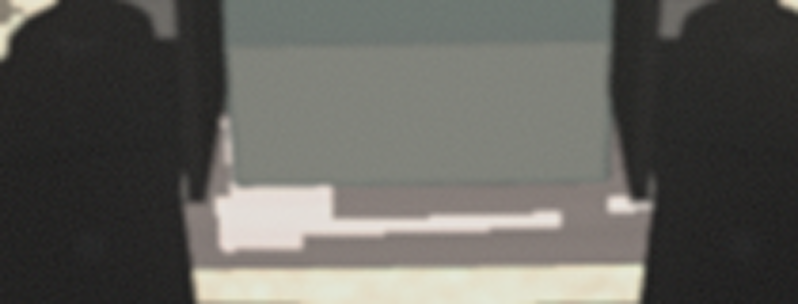

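```bash
python3 -c "
from h import *
np.set_printoptions(precision=4,suppress=True)
s=load('w11')
a=lambda c,z:atz(s,cp(c,210,110,3.8),z)
b=lambda c,z:atz(s,cp(c,210,340,3.8),z)
Y=1.539;u=np.array([np.cos(Y),np.sin(Y)]);v=np.array([-u[1],u[0]])
f=lambda p:(p[:2]@u,p[:2]@v)
z=.089
lo=(a((50,100),z)+a((738,100),z))/2; li=(a((160,100),z)+a((634,100),z))/2
print('lug v',f(lo)[1],f(li)[1],'widths',np.linalg.norm(a((50,100),z)-a((738,100),z)))
lc=[(f(a((105,152),z))[0]),f(a((688,142),z))[0],f(a((105,56),z))[0],f(a((688,50),z))[0]];print('lug u near,far',lc, 'seat u', np.mean(lc)-.0475)
ne=[f(b((200,268),z))[0],f(b((640,265),z))[0]];print('outer edge u',ne,'seat',np.mean(ne)+.075)
zt=.1036
FL,FR=a((168,76),zt),a((637,70),zt);NL,NR=b((231,184),zt),b((609,182),zt)
print('plate far',f(FL),f(FR),'near',f(NL),f(NR)); 
print('centre u',(f(FL)[0]+f(FR)[0]+f(NL)[0]+f(NR)[0])/4,'far v',(f(FL)[1]+f(FR)[1])/2,'near v',(f(NL)[1]+f(NR)[1])/2)
d=FR-FL;print('yaw across',np.arctan2(d[1],d[0])+np.pi/2)
show()
"
```

```text
lug v -0.5399151447698235 -0.5402017651859475 widths 0.06477234356707702
lug u near,far [np.float64(0.22969612452533575), np.float64(0.2300046568251385), np.float64(0.23848982521161835), np.float64(0.23842077715242463)] seat u 0.1866528459286293
outer edge u [np.float64(0.11292915428457558), np.float64(0.11269421163068839)] seat 0.18781168295763198
plate far (np.float64(0.23670760797156426), np.float64(-0.5213053954362018)) (np.float64(0.23676147040780252), np.float64(-0.5604093160400608)) near (np.float64(0.13772199899931387), np.float64(-0.5213830900692557)) (np.float64(0.13747148765713618), np.float64(-0.5612959366633377))
centre u 0.18716564125895419 far v -0.5408573557381313 near v -0.5413395133662966
yaw across 1.5403774169275737
t 12.23 tcp [0.5456 0.1436 0.0991] yaw -0.0421 down [ 0.0031  0.001  -1.    ] F [-1.2   0.01 -0.05] gap 0.454
```

Along the length it is aligned within about 0.6 mm. Across it needs -1 mm in world x. Correct that and descend to just above the ledges.

```bash
python3 -m handwheel '[0,0,-0.1,0,0,0,3.5, 0,0.2,-0.1,0,0,0,3.5, 0,0.5,-0.1,0,0,0,3.5, 0,0.8,-0.1,0,0,0,3.5, 0,1,-0.1,0,0,0,3.5, 0,1.1,-0.1,0,0,0,3.5, 0,1.1,-0.1,0,0,0,3.5]'; python3 -c "
from h import *
s=snap('wrist','w12');show();crop(s,'w12a',200,100,430,160,3.4);crop(s,'w12b',200,340,430,430,3.4)"
```

```text
t: 12.82
tcp_pos: [0.5437, 0.1435, 0.0867]
tool_rot: [-0.489, 0.511, -0.51, 0.49]
force: [0.6, 0.3, -0.8]
finger_gap: 0.457
t 12.87 tcp [0.5438 0.1435 0.0869] yaw -0.0421 down [ 5.e-04  8.e-04 -1.e+00] F [ 0.02  0.25 -0.61] gap 0.457
```

View pics/w12a.png

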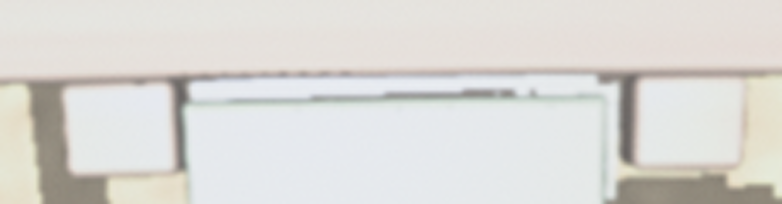

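View pics/w12b.png

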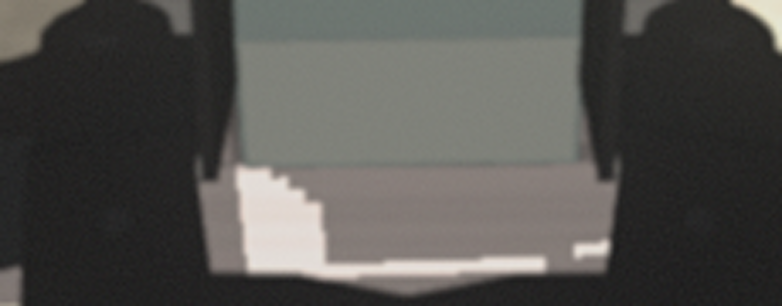

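The far-end gap is about 2 mm, as it should be. Side gaps are about 1.0 mm on the left and 2.5 mm on the right, so I'll shift +0.7 mm in x before lowering.

```bash
python3 -m handwheel '[0,0,0.05,0,0,0,3.5, 0,0,0.08,0,0,0,3.5, 0,0,0.08,0,0,0,3.5]'; python3 -c "
from h import *
s=snap('wrist','w13');show();crop(s,'w13a',200,100,430,160,3.4)"
```

```text
t: 13.12
tcp_pos: [0.5449, 0.1435, 0.0873]
tool_rot: [0.489, -0.51, 0.511, -0.49]
force: [0.6, -0.4, -0.2]
finger_gap: 0.454
t 13.17 tcp [0.5449 0.1435 0.0873] yaw -0.042 down [ 1.4e-03  9.0e-04 -1.0e+00] F [ 0.23  0.11 -0.52] gap 0.453
```

View pics/w13a.png

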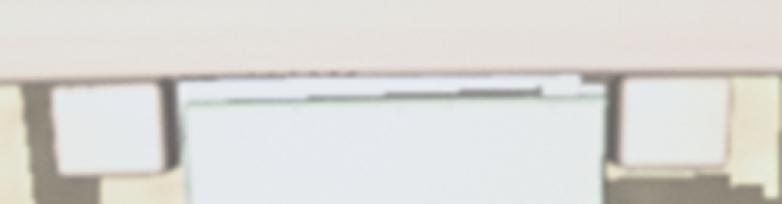

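Gaps are now about 2.1 and 1.5 mm, which is well centred. Lowering in small steps.

```bash
python3 -m handwheel '[0,0.1,0,0,0,0,3.5, 0,0.2,0,0,0,0,3.5, 0,0.2,0,0,0,0,3.5]';python3 -m handwheel '[0,0.05,0,0,0,0,3.5, 0,0.1,0,0,0,0,3.5, 0,0.1,0,0,0,0,3.5]'
```

```text
t: 13.42
tcp_pos: [0.5446, 0.1435, 0.085]
tool_rot: [-0.489, 0.51, -0.51, 0.49]
force: [-0.4, 0.1, -0.4]
finger_gap: 0.454
t: 13.67
tcp_pos: [0.5446, 0.1435, 0.084]
tool_rot: [-0.489, 0.51, -0.51, 0.49]
force: [-0.1, 1.1, -0.1]
finger_gap: 0.454
```

```bash
python3 -m handwheel '[0,0.05,0,0,0,0,3.5, 0,0.05,0,0,0,0,3.5]';python3 -m handwheel '[0,0.05,0,0,0,0,3.5, 0,0.05,0,0,0,0,3.5]'
```

```text
t: 13.83
tcp_pos: [0.5446, 0.1435, 0.0836]
tool_rot: [-0.489, 0.51, -0.51, 0.49]
force: [-0.2, -0.3, -0.1]
finger_gap: 0.458
t: 14.0
tcp_pos: [0.5447, 0.1435, 0.0831]
tool_rot: [0.489, -0.51, 0.51, -0.49]
force: [-0.4, 0.3, -0.8]
finger_gap: 0.458
```

```bash
python3 -m handwheel '[0,0.04,0,0,0,0,3.5, 0,0.04,0,0,0,0,3.5]';python3 -m handwheel '[0,0.03,0,0,0,0,3.5, 0,0.03,0,0,0,0,3.5]'
```

```text
t: 14.17
tcp_pos: [0.5447, 0.1435, 0.0829]
tool_rot: [0.489, -0.51, 0.51, -0.49]
force: [-0.5, 0.1, 2.1]
finger_gap: 0.456
t: 14.33
tcp_pos: [0.5447, 0.1435, 0.0829]
tool_rot: [0.489, -0.51, 0.51, -0.49]
force: [-1.2, 0.3, 4.4]
finger_gap: 0.455
```

Contact at TCP z 0.0829, close to the predicted 0.0826, with about 4 N. Checking level and position before release.

```bash
python3 -c "
from h import *
s=snap('wrist','w14');show();crop(s,'w14a',200,100,430,160,3.4);crop(s,'w14b',200,340,430,430,3.4)
for c in [(290,140),(345,140),(290,270),(345,270),(300,378),(340,378),(230,138)]: print(c,atd(s,c))
s=snap('side','s14');crop(s,'s14c',220,120,330,230,6)"
```

```text
t 14.38 tcp [0.5447 0.1435 0.0829] yaw -0.042 down [ 1.3e-03  8.0e-04 -1.0e+00] F [-1.62  0.08  4.8 ] gap 0.457
(290, 140) [0.53916795 0.21628946 0.08872525]
(345, 140) [0.55657937 0.21552954 0.08815029]
(290, 270) [0.53614089 0.17161552 0.08736317]
(345, 270) [0.55562423 0.17098028 0.08784099]
(300, 378) [0.53700562 0.12593538 0.08828481]
(340, 378) [0.55277612 0.12497055 0.08793117]
(230, 138) [0.52027057 0.21784144 0.08907322]
```

View pics/w14a.png

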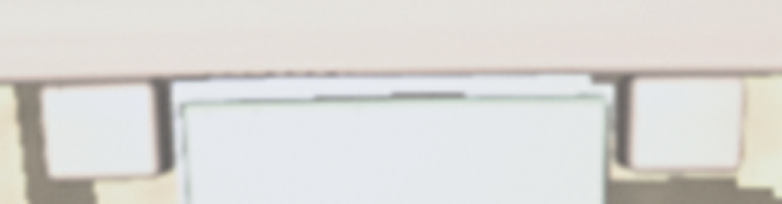

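View pics/w14b.png

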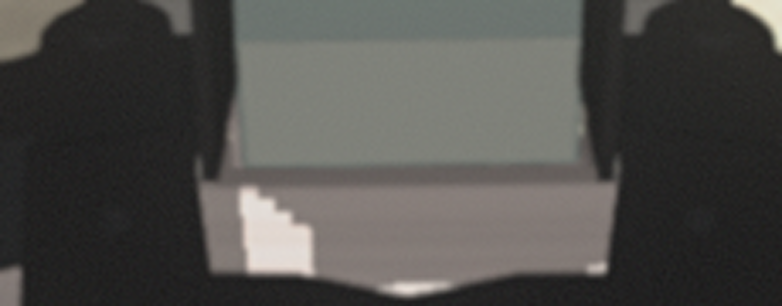

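View pics/s14c.png

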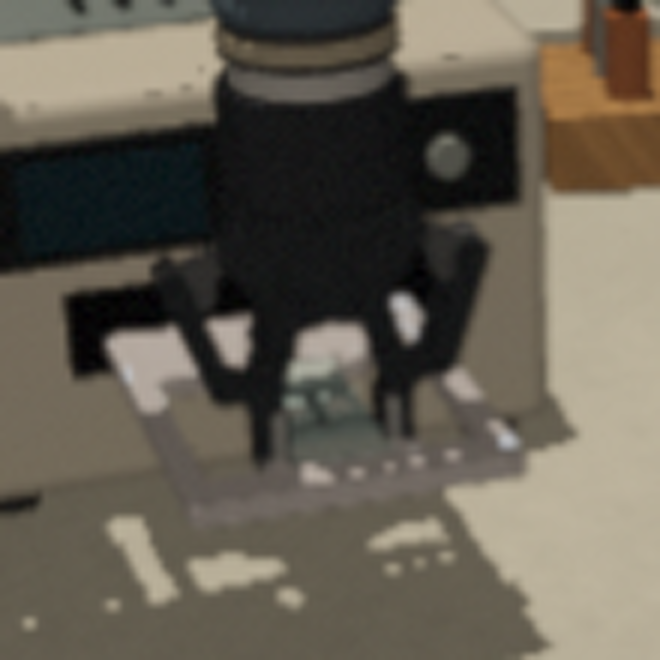

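The plate is inside the lugs, with depth giving its top at about 88 mm at both ends and the end bar standing proud of it. Releasing slowly.

```bash
python3 -m handwheel '[0,-0.03,0,0,0,0,3.8, 0,-0.03,0,0,0,0,4.1, 0,-0.03,0,0,0,0,4.4, 0,-0.03,0,0,0,0,4.8, 0,-0.03,0,0,0,0,5.2, 0,-0.03,0,0,0,0,5.5, 0,-0.03,0,0,0,0,5.5]'; python3 -c "
from h import *
s=snap('wrist','w15');show()"
```

```text
t: 15.02
tcp_pos: [0.5447, 0.1435, 0.0826]
tool_rot: [-0.489, 0.51, -0.51, 0.49]
force: [-0.4, -0.1, -0.5]
finger_gap: 0.642
t 15.07 tcp [0.5447 0.1435 0.0826] yaw -0.042 down [ 8.e-04  8.e-04 -1.e+00] F [-0.38  0.15 -0.94] gap 0.645
```

View pics/w15.png

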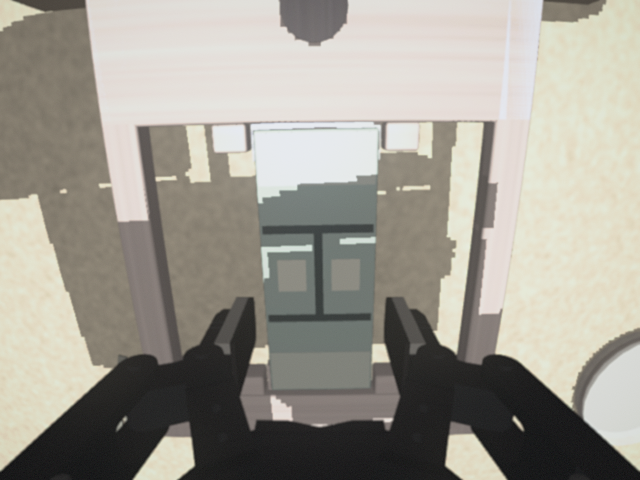

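Released, and the plate hasn't moved. Retreat straight up and take a final look.

```bash
python3 -m handwheel '[0,-0.5,0,0,0,0,5.5, 0,-1.5,0,0,0,0,5.5, 0,-3,0,0,0,0,5.5, 0,-6,0,0,0,0,5.5, 0,-10,0,0,0,0,5.5, 2,-12,0,0,0,0,5.5, 6,-12,0,0,0,0,5.5, 9,-12,0,0,0,0,5.5, 9,-12,0,0,0,0,5.5, 9,-12,0,0,0,0,5.5]'; python3 -c "
from h import *
s=snap('wrist','w16');snap('top','t16');s2=snap('side','s16');show();crop(s2,'s16c',220,140,330,230,7)
crop(s,'w16c',200,200,440,420,3)
for c in [(320,230),(320,300),(320,360)]: print(atd(s,c))"
```

```text
t: 15.9
tcp_pos: [0.541, 0.0522, 0.2038]
tool_rot: [0.488, -0.511, 0.512, -0.489]
force: [0.0, -0.3, 0.5]
finger_gap: 0.644
t 16.05 tcp [0.5407 0.0543 0.2029] yaw -0.0414 down [ 0.001   0.0012 -1.    ] F [-0.26  0.28 -0.33] gap 0.641
[ 0.54191737  0.03440954 -0.00166514]
[ 0.53866661 -0.0377738  -0.00071425]
[ 0.53583912 -0.09956277  0.01183767]
```

View pics/w16.png

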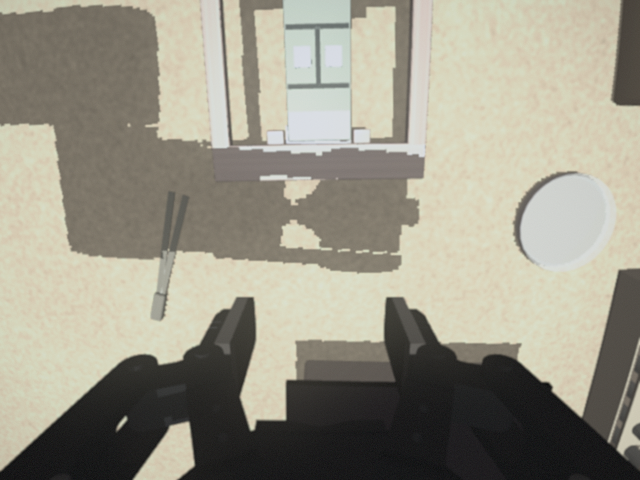

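View pics/s16.png

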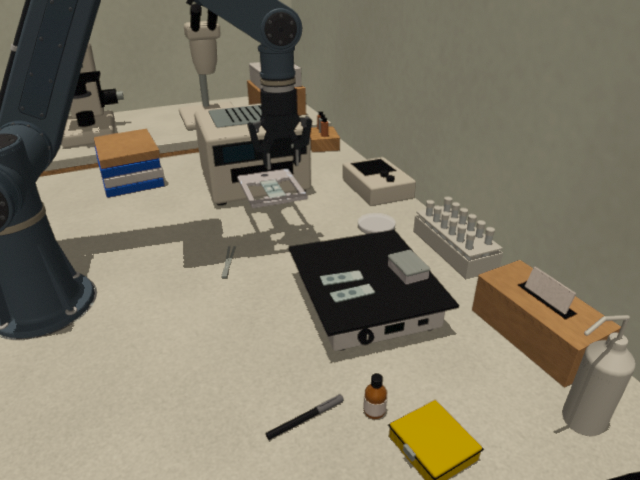

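View pics/s16c.png

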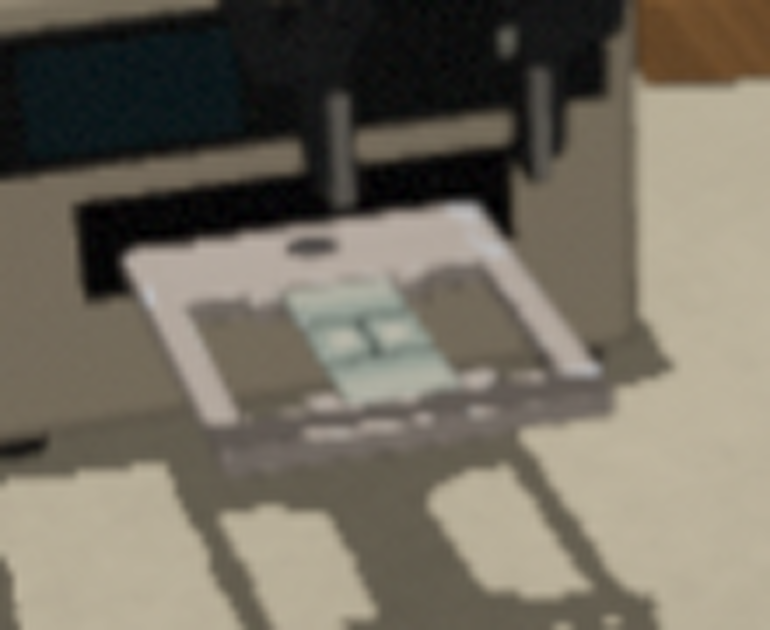

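The plate sits between the near lugs (inner faces about u 285 and 353, plate 287-351 at v≈135), and everything else is where it was. One depth check for flatness, then hand in.

```bash
python3 -c "
from h import *
s=load('w16')
for c in [(300,5),(338,5),(300,75),(340,75),(300,130),(338,130)]: 
  D=s['depth']; print(c,np.round(atd(s,c),4), np.round(np.median([atd(s,(c[0]+i,c[1]+j))[2] for i in range(-4,5) for j in range(-4,5)]),4))
show()
manip.sign_off()"
```

```text
(300, 5) [0.5372 0.1983 0.0884] 0.0877
(338, 5) [0.5595 0.1975 0.0878] 0.0878
(300, 75) [0.535  0.1591 0.089 ] 0.0879
(340, 75) [0.5594 0.1581 0.0879] 0.0878
(300, 130) [0.533  0.1265 0.0871] 0.0878
(338, 130) [0.5571 0.1254 0.0871] 0.0879
t 16.05 tcp [0.5407 0.0543 0.2029] yaw -0.0414 down [ 0.001   0.0012 -1.    ] F [-0.26  0.28 -0.33] gap 0.641
the job is handed in; nothing more can be done
```

The chamber is seated in the scanner tray, same side up, and the job is handed in at t = 16 s of the 56 s allowed.

- **Sliding and lifting:** I pressed on the chamber with about 4–7 N and slid it out until about 36 mm overhung the front edge. I then pinched it by its long edges 22 mm in from the end, with a 30 N grip, and it lifted level.
- **Placing:** I lowered it until it touched at about 2–5 N, with the tool 0.3 mm from the predicted height, and only then let go. It did not move on release.
- **Final checks:** Depth readings put the plate's top at 87.7–87.9 mm at all six points, against 88 mm expected, so it lies flat on both ledges. It sits inside the lugs with about 1.5–2 mm clear along both sides and at the far end.
- **Everything else:** By eye in the last side view, nothing else had moved, and the gripper was clear above the tray.
- **Disagreement:** The two cameras differed by about 1 mm on where the seat is. I settled it from the gaps beside the lugs in the wrist view before lowering.

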